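Pack a dice game back into its box

TASK

Pack the game away in its open box: stand the deep tray down in the oblong recess, set the divided tray squarely on top of it, close that with the wooden lid, and stand the wind-up timer upright in the round recess. Set each thing down rather than dropping it, and leave the dice lying in the dice tray as they are.

Things in the scene. Friction and masses are not known exactly. Their poses are not given: they have to be found in the camera images.
- deep_tray: Loose open tray of light plywood, 92 (x) x 60 (y) x 44 mm high, walls 4 mm, flat below; one compartment holding small wooden playing pieces (they stay in, 10 mm or more below the rim). About 0.18 kg. Origin: centre of the underside, x along the long side, z up. A half turn makes no difference.
- divided_tray: Loose shallow plywood tray, 92 (x) x 60 (y) x 25 mm high, with a low cross making four compartments of card tokens (they stay in). Its lowest 3 mm is a foot, 72 x 40 mm, that drops inside the deep tray's rim with 6 mm play each way: its origin is then 41 mm above the deep tray's. About 0.12 kg. Origin: centre of the foot's underside, x along the long side. A half turn makes no difference.
- tray_lid: Loose plywood lid, plate 92 (x) x 60 (y) x 6 mm over a 3 mm lip (72 x 40 mm); on top a darker bar handle 44 (x) x 14 (y) mm, 9 to 30 mm above the origin. The lip drops inside the divided tray's rim with 6 mm play each way: the lid's origin is then 22 mm above that tray's. About 0.07 kg. Origin: centre of the lip's underside, x along the handle. A half turn makes no difference.
- timer: Loose wind-up timer of white plastic: round body 60 mm in diameter with straight sides up to 32 mm, a 44 mm dial above, and on it a bar knob 40 (x) x 11 (y) mm from 40 to 54 mm high, which does not turn here. About 0.11 kg. Origin: centre of the underside, z up. Any yaw will do.
- game_box: Bottom half of the game's blue card box, open, fixed: 252 (x) x 158 (y) mm outside, walls 3 mm thick and 40 mm high. The two grey insert halves fill it side by side along x, 123 mm apart, either one first. Origin: centre of the underside, on the table.
- tray_well: Grey plastic insert half fixed in the game box, 122 (x) x 150 (y) x 22 mm high, with the oblong recess in its middle: 108 (x) x 76 (y) mm, 10 mm deep, black floor. Origin: centre of the insert's underside, 3 mm above the table; the recess floor is 12 mm and the insert's top 22 mm above the origin.
- timer_cup: The other grey insert half, 122 x 150 x 22 mm, fixed in the same box, with the round recess in its middle: 76 mm in diameter, 10 mm deep, black floor. Origin: centre of the insert's underside, 3 mm above the table; the recess floor is 12 mm above the origin.
- dice_tray: Eight-sided dark wooden dice tray, 156 mm across, rim 26 mm high, grey felt floor 6 mm up; fixed, a bystander. Origin: centre of the underside.
- cube_a: Green acrylic die, a 20 mm cube lying loose in the dice tray, a bystander. Origin: centre of its underside.
- cube_b: The other green acrylic die, just like the first, in the same dice tray. Origin: centre of its underside.
Things that resemble listed ones, but are neither listed nor needed, are in the scene too. What is shaped like the tray_lid but white is not meant.

How it is judged:
On the way, in this order (a step that is already met when the one before it is completed fails the run):
1. the deep tray stands in the oblong recess, let go (z of deep_tray in the frame of tray_well between 0.009 and 0.015 m and angle between deep_tray's own z axis and vertical below 0.06 rad and linear speed of deep_tray below 0.02 m/s and horizontal distance between deep_tray and tray_well below 0.012 m and angle between the x axis of deep_tray and the x axis of tray_well, either way round below 0.2 rad and contact force between the fingers and deep_tray below 0.05 N), for 0.2 s.
2. the divided tray sits on the deep tray, let go (z of deep_tray in the frame of tray_well between 0.009 and 0.015 m and angle between each of deep_tray, divided_tray's own z axis and vertical below 0.06 rad and linear speed of each of deep_tray, divided_tray below 0.02 m/s and horizontal distance between deep_tray and tray_well below 0.012 m and angle between the x axis of deep_tray and the x axis of tray_well, either way round below 0.2 rad and z of divided_tray in the frame of deep_tray between 0.038 and 0.044 m and horizontal distance between divided_tray and deep_tray below 0.01 m and angle between the x axis of divided_tray and the x axis of deep_tray, either way round below 0.2 rad and contact force between the fingers and divided_tray below 0.05 N), for 0.2 s.
3. the lid sits on the divided tray, let go (z of deep_tray in the frame of tray_well between 0.009 and 0.015 m and angle between each of deep_tray, divided_tray, tray_lid's own z axis and vertical below 0.06 rad and linear speed of each of deep_tray, divided_tray, tray_lid below 0.02 m/s and horizontal distance between deep_tray and tray_well below 0.012 m and angle between the x axis of deep_tray and the x axis of tray_well, either way round below 0.2 rad and z of divided_tray in the frame of deep_tray between 0.038 and 0.044 m and horizontal distance between divided_tray and deep_tray below 0.01 m and angle between the x axis of divided_tray and the x axis of deep_tray, either way round below 0.2 rad and z of tray_lid in the frame of divided_tray between 0.019 and 0.025 m and horizontal distance between tray_lid and divided_tray below 0.01 m and angle between the x axis of tray_lid and the x axis of divided_tray, either way round below 0.2 rad and contact force between the fingers and tray_lid below 0.05 N), for 0.2 s.
At the end, for the whole second after the job is handed in: Deep tray on the oblong recess's floor, timer upright on the round one's (within 12 mm of centre); divided tray seated on the deep tray, lid seated on it (within 10 mm); heights within 3 mm, long sides parallel within 0.2 rad, level within 0.06 rad, all let go and at rest (all of step 3 and z of timer in the frame of timer_cup between 0.009 and 0.015 m and angle between timer's own z axis and vertical below 0.06 rad and linear speed of timer below 0.02 m/s and horizontal distance between timer and timer_cup below 0.012 m and contact force between the fingers and deep_tray below 0.05 N and contact force between the fingers and divided_tray below 0.05 N and contact force between the fingers and timer below 0.05 N); the robot touches nothing.
It fails at once if a tray, the lid or the timer falls freely (dropped from more than about 2 cm, or knocked off) ((contact force between anything else and deep_tray below 0.01 N and linear speed of deep_tray above 0.6 m/s) or (contact force between anything else and divided_tray below 0.01 N and linear speed of divided_tray above 0.6 m/s) or (contact force between anything else and tray_lid below 0.01 N and linear speed of tray_lid above 0.6 m/s) or (contact force between anything else and timer below 0.01 N and linear speed of timer above 0.6 m/s)).
It fails at once if a die is disturbed (moved more than 10 mm) (distance of any of cube_a, cube_b from where it was at the start of the episode above 0.01 m).
It also fails if it takes over 115 s, if anything falls off the work surface, if the arm or the gripper's body presses on something with over 40 N, if the wrist force passes 120 N, or if a joint passes its speed limit or range.

ROBOT

A 6-joint arm with a two-finger parallel gripper is mounted at the origin on the work surface. World frame = base frame: x ahead of the robot, y to its left, z up, the work surface at z = 0. Lengths are in m, angles in rad, forces in N, time in s.
With the tool pointing down it reaches from about 0.35 to 0.725 m from the base axis. Payload 6 kg.
Tool frame: the origin (TCP) lies at the very end of the fingers, on their centre line; the grasp point (between the pads) lies 19 mm behind it (manip.hold_point_z is the distance from the TCP to the grasp point, in m); z points along the fingers, y is the direction in which the jaws open and shut (so a half turn about z gives the same grasp; the last joint's range is limited). The gripper opens to 85 mm and grips with 20 to 120 N. Pads are 22 mm wide; open, the fingers measure 114 mm over their backs; the gripper's body (76 mm by 85 mm) begins 54 mm behind the grasp point. The pads swing forward as they close: fully open they stand 13 mm farther back than shut.
Start: joints at [-0.876, 0.04, 0.085, 0, -1.615, -0.334], TCP at [0.212, -0.561, 0.231] pointing down, gripper open.
Joint ranges: [-2.56, 2.56], [-1.29, 2.01], [-1.08, 1.49], [-3.29, 1.98], [-2.81, -0.18], [-2.99, 2.99]. Speed limits (rad/s): [2.57, 2.57, 3.01, 3.14, 3.14, 3.14].

INTERFACE

Orientations are given as a rotation vector (axis times angle).
In Python, from bench import manip gives the robot as it stands.
- The arm moves only by the shell command python3 -m crank 'ROWS' [FORCE]. ROWS is JSON, a list of rows, each a list of 3 entries, a list of its own where there are three numbers: the shift along the tool's x, y, z in mm, then the turn, a rotation vector about the tool's x, y, z in degrees, then the closure, from 0 (fully open) to 1 (shut). In form: [[[x, y, z], [wx, wy, wz], gripper], ...]. A call has 1 to 8 rows; each row is the pose to reach, as a shift and turn from the pose commanded when the call began, along the tool's axes at that moment; what a row does not reach only later rows make up. A row lasts 1/12 s, in which the tool goes at most 41.7 mm and 7.16 degrees, less where a joint would pass 70% of its speed; a pose out of reach is approached as far as the arm can. A call with a gripper value outside its range is refused whole. The fingers move at their own pace and stop on an object; FORCE is the grip in N (left out, the last holds). Time passes only in rows, so rows that repeat a pose let the fingers close. It gives the time, the measured TCP pose, the force and the opening at its end, in the units of the state.
- manip.state(): the state, without advancing time (a new reading comes with each control period).
- manip.read_camera(name): name is "scene" or "top" or "wrist"; returns (picture, depth): 420x560x3 uint8, blue, green, red; 420x560 float32, m along the optical axis (not along the pixel's ray), 0 where there is no reading.
- manip.camera_info(name): a dict with "vfov" (degrees; the focal length in pixels is half the picture's height over the tangent of half this angle, whatever the lens; pixels are square), "cx", "cy" (the principal point, pixels), "R" (3x3) and "t" (3): a world point X has camera coordinates R X + t. Camera axes: x right, y down, z forward; pixel columns grow to the right and rows downward; lengths in m; the calibration is good to about 2 mm. The wrist camera is an equidistant fisheye: a pixel r from the principal point sees the ray r / f radians off the axis. A picture is of the moment at which its call begins: read the wrist's pose just before it. camera_info takes no time and is no camera call; for the wrist camera it gives the pose at the moment of the call.
- manip.finish_job(): hands the job in, once; it reports no verdict.
Trained networks look in the newest picture that a camera, given by its name, has taken for a name from the list of things; names that differ only in an ending like _2 or _b are one class to them, and where a whole thing is asked for, a point or a joint stands for the part that bears it (a point fixed in the world has none). Each returns a list of dicts, best first, with "score" (0 to 1); they miss things now and then, are a little off and sometimes report something else, mostly with a low value. They report only what shows in the picture. A call takes as long as a camera call. They do not tell look-alikes from the thing itself.
- manip.find_in(name, camera): "rect" ([left, top, right, bottom] in pixels, round what is visible of it).
- manip.masks_of(name, camera): "mask" (420x560 bool, what is visible of it) and "rect" ([left, top, right, bottom] in pixels, round what is visible of it).
The state is a dict: "clock": time; "joint_pos": joint angles; "qvel": joint speeds; "tau": joint torques, N m; "tcp_pos": TCP position; "ee_rot": TCP orientation; "contact_force": force on the tool from outside, world axes, zero at the start; "moment": the same for the moment, N m; "finger_gap": finger opening in m.
Only numpy, scipy, OpenCV 4.12 (cv2) and the standard library are available. Lean on these libraries where they do the work, as an engineer would, in place of code of your own. Each camera call takes 0.05 s, during which the arm holds its last target.

## Working session

There is one attempt and no reset: what is moved stays moved. The work goes in short steps, Python scripts to look and compute and a shell command to move; the robot and the scene stay as the last step left them, time stands still between calls to the robot, and variables do not carry over. Pictures are saved under pics/ and viewed, and the job is handed in when it is done.

```bash
ls; mkdir -p pics; cat > h.py <<'E'
import numpy as np, cv2
from bench import manip
from scipy.spatial.transform import Rotation as Ro
def info(c):
    i=manip.camera_info(c); f=210/np.tan(np.radians(i['vfov'])/2); return f,i['cx'],i['cy'],np.array(i['R']),np.array(i['t'])
def cloud(c,d,I=None):
    f,cx,cy,R,t=I or info(c)
    v,u=np.mgrid[0:420,0:560].astype(float)
    if c=='wrist':
        x=u-cx;y=v-cy;r=np.hypot(x,y);th=r/f;s=np.where(r>1e-6,np.tan(th)/np.maximum(r,1e-6),1/f)
        P=np.stack([x*s*d,y*s*d,d],-1)
    else: P=np.stack([(u-cx)/f*d,(v-cy)/f*d,d],-1)
    W=(P-t)@R
    W[d<=0]=np.nan
    return W
E
python3 - <<'E'
from h import *
for c in ['scene','top']:
    p,d=manip.read_camera(c); cv2.imwrite(f'pics/{c}0.png',p); np.save(f'{c}0.npy',d); print(c,info(c))
print(manip.state())
E
```

```text
pics
scene (np.float64(389.9961380958767), 285.83992546467425, 203.7974628589377, array([[ 0.82234415,  0.56886157,  0.01210822],
       [ 0.42258682, -0.59636346, -0.68247418],
       [-0.38101243,  0.56634542, -0.7308094 ]]), array([-0.41088855, -0.18111072,  1.01782777]))
top (np.float64(497.6061864278463), 267.5873085557752, 209.3645875171768, array([[ 0.01754602, -0.9997913 ,  0.01046418],
       [-0.98750794, -0.01896764, -0.15642347],
       [ 0.15658931, -0.00758885, -0.98763465]]), array([-0.02217116,  0.50359137,  1.00749006]))
{'clock': 0.1, 'joint_pos': array([-8.76297182e-01,  4.07932914e-02,  8.39724983e-02, -4.00572931e-04,
       -1.61551712e+00, -3.33691321e-01]), 'qvel': array([ 0.00059869, -0.00247819,  0.0013092 ,  0.00079377,  0.00087361,
        0.0005004 ]), 'tau': array([-6.51333816e-03, -3.69346762e+01,  3.48281407e+01,  6.95178017e+00,
       -4.53575733e-03,  2.50706796e-05]), 'tcp_pos': array([ 0.21178614, -0.56108103,  0.23039073]), 'ee_rot': array([ 5.63639904e-01, -3.09019985e+00, -2.41731345e-03]), 'contact_force': array([ 0.30479754,  0.05870016, -0.26481609]), 'moment': array([-0.02048432, -0.05641772,  0.01116863]), 'finger_gap': 0.08553480589239364}
```

View pics/top0.png

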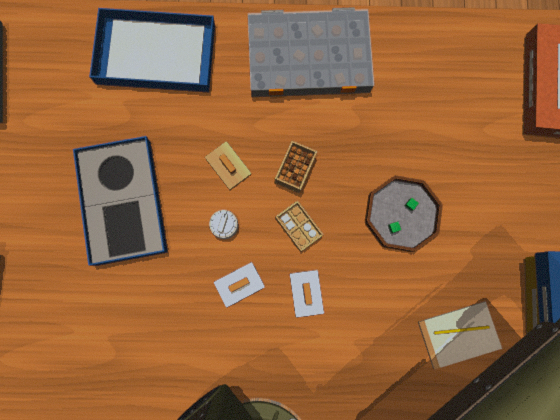

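View pics/scene0.png

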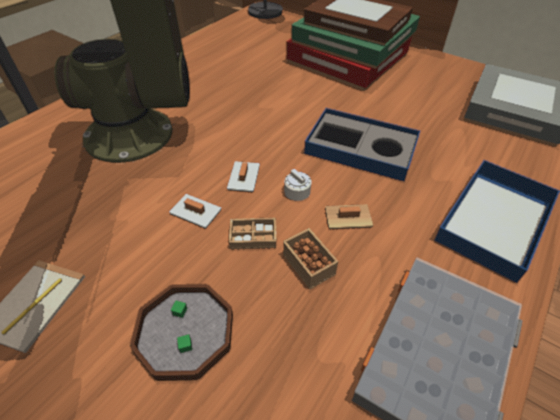

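Top view: the candidates for the lid are the wooden one at (228,165) and white look-alikes at (239,285) and (307,293). The deep tray is at (296,166), the divided tray at (299,227) and the timer at (223,224). The box is at (120,200), with an oblong recess at (125,228) and a round one at (116,172). The empty blue box at (153,50) and the grey organizer are distractors. By colour I choose the wooden lid.

```bash
cat >> h.py <<'E'
def rect_of(P):
    (c,s,a)=cv2.minAreaRect((P[:,:2]*1000).astype(np.float32))
    if s[0]<s[1]: s=(s[1],s[0]); a+=90
    return np.round(c,1),np.round(s,1),round((a+90)%180-90,1)
E
python3 - <<'E'
from h import *
for c in ['top','scene']:
    p,d=manip.read_camera(c); W=cloud(c,d)
    for n in ['deep_tray','divided_tray','tray_lid','timer','tray_well','timer_cup','game_box','dice_tray']:
        for r in manip.masks_of(n,c)[:3]:
            if r['score']<.3: continue
            m=r['mask']&(d>0); P=W[m]; 
            if len(P)<20: continue
            z=np.percentile(P[:,2],[2,50,95,99])*1000
            zt=z[2]
            T=P[P[:,2]>zt/1000-.006]
            print(c,n,round(r['score'],2),np.round(r['rect']).astype(int),z.round(1),len(T),*rect_of(T))
p=cv2.imread('pics/top0.png'); cv2.imwrite('pics/crop0.png',cv2.resize(p[130:330,60:340],None,fx=2.8,fy=2.8,interpolation=cv2.INTER_CUBIC))
E
```

```text
top deep_tray 0.94 [275 144 316 191] [ 2.1 27.3 45.  47.1] 227 [600.6 -70.7] [91.6 58.9] -22.6
top divided_tray 0.86 [276 203 324 254] [ 2.1 12.7 25.8 27.5] 302 [473.6 -80.2] [92.2 60.4] 37.2
top tray_lid 0.95 [287 266 323 317] [-0.6  8.8 29.7 32.2] 147 [331. -98.] [43.5 14. ] 8.3
top tray_lid 0.77 [205 144 251 190] [ 3.9  9.3 30.3 32.1] 132 [606.   76.8] [43.5 14. ] 38.0
top tray_lid 0.77 [215 262 263 305] [ 1.4  8.9 29.6 32.2] 144 [347.4  45.2] [43.5 14. ] -62.0
top timer 0.56 [209 214 240 240] [-0.1 37.4 54.1 56.5] 102 [473.2  81.1] [39.4 11.3] -15.9
top tray_well 0.8 [ 84 194 161 263] [12.1 22.1 27.3 28.8] 2065 [459.8 290.9] [153.6 123.2] -78.2
top timer_cup 0.56 [ 83 141 155 205] [12.8 24.1 27.8 29.4] 2692 [578.5 317.5] [149.2 126.4] -78.3
top game_box 0.66 [ 75 134 167 264] [-2.1 29.6 41.6 43.3] 711 [520.3 303.9] [253.5 159.4] 11.6
top game_box 0.44 [363 175 442 254] [ 1.9  6.6 27.  28.9] 745 [ 504.7 -304.5] [156.  154.9] -9.4
top dice_tray 0.91 [365 174 443 252] [ 1.6  6.6 27.  29.2] 803 [ 504.7 -305.3] [156.9 156. ] -53.8
scene deep_tray 0.55 [284 230 339 288] [ 2.6 28.6 43.8
[... 308 characters left out ...]
76. ] [43.2 16.3] 37.2
scene tray_lid 0.56 [228 164 260 192] [-0.6  8.9 30.  31.3] 95 [348.   44.6] [46.2 14. ] -61.5
scene timer 0.9 [284 170 312 202] [-0.4 34.1 53.3 55.1] 81 [474.6  79.7] [38.5 11.6] -15.0
scene tray_well 0.95 [309 113 372 151] [13.9 22.7 26.7 39.3] 825 [459.3 290.8] [157.4 123.8] -78.2
scene timer_cup 0.66 [358 124 413 165] [14.1 24.4 26.5 27.3] 1166 [578.  324.3] [132.5 123.3] -78.5
scene game_box 0.97 [307 104 418 179] [ 2.8 27.3 39.5 41. ] 491 [520.4 303.2] [249.  162.1] 11.2
scene game_box 0.72 [323 201 373 225] [ 4.7  9.  29.6 30.6] 139 [606.4  76. ] [43.2 16.3] 37.2
scene dice_tray 0.94 [134 285 235 384] [ 3.2  6.  25.9 27. ] 1535 [ 505.2 -305.9] [156.1 156. ] 36.0
```

View pics/crop0.png

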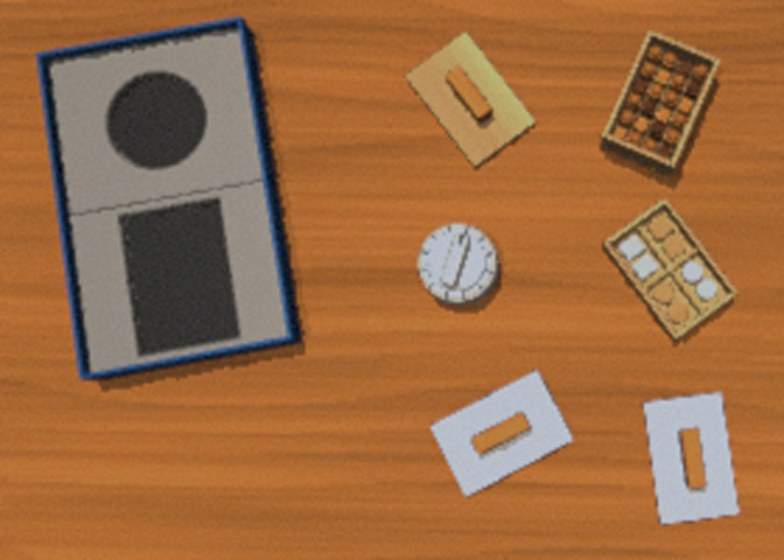

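```bash
cat >> h.py <<'E'
def goal(x,y,z,yaw):
    """x,y,z m; yaw deg of the tool x axis (mod 180)"""
    s=manip.state(); p=np.array(s['tcp_pos']); R=Ro.from_rotvec(s['ee_rot'])
    best=None
    for a in (yaw,yaw+180):
        a=np.radians(a); X=np.array([np.cos(a),np.sin(a),0]); Z=np.array([0,0,-1.]); Y=np.cross(Z,X)
        rv=(R.inv()*Ro.from_matrix(np.stack([X,Y,Z],1))).as_rotvec(degrees=True)
        print('  turn',rv.round(1)) 
    print('  shift mm',(R.inv().apply(np.array([x,y,z])-p)*1000).round(1))
    stat()
def stat():
    s=manip.state(); R=Ro.from_rotvec(s['ee_rot']).as_matrix()
    print('t',round(s['clock'],2),'tcp',np.round(np.array(s['tcp_pos'])*1000,1),'xaxis yaw',round(np.degrees(np.arctan2(R[1,0],R[0,0])),1),'zax',R[:,2].round(3),'gap',round(s['finger_gap']*1000,1),'F',np.round(s['contact_force'],1),'j',np.round(s['joint_pos'],2))
E
python3 -c "
from h import *
goal(.601,-.071,.15,-22.7)"
```

```text
turn [   0.     0.  -136.6]
  turn [ 0.  -0.  43.4]
  shift mm [-537.2  321.4   81.3]
t 1.0 tcp [ 211.8 -561.3  231.3] xaxis yaw -159.3 zax [-0.  0. -1.] gap 85.2 F [ 0.2 -0.  -0.4] j [-0.88  0.04  0.08  0.   -1.62 -0.33]
```

```bash
python3 -m crank '[[[-34,20,0],[0,0,3],0],[[-68,40,0],[0,0,6],0],[[-100,60,0],[0,0,9],0],[[-134,80,0],[0,0,12],0],[[-168,100,0],[0,0,15],0],[[-202,120,0],[0,0,18],0],[[-236,140,0],[0,0,20],0],[[-268,160,0],[0,0,22],0]]' && python3 -c "
from h import *
goal(.601,-.071,.15,-22.7)"
```

```text
clock: 1.67
tcp_pos: [0.407, -0.3153, 0.2316]
ee_rot: [0.039, 3.141, -0.0]
contact_force: [1.4, -0.3, -0.5]
finger_gap: 0.0858
  turn [-1.000e-01  0.000e+00 -1.587e+02]
  turn [ 0.   0.  21.3]
  shift mm [-187.8  249.    81.7]
t 1.67 tcp [ 407.  -315.3  231.6] xaxis yaw 178.6 zax [ 0.001 -0.    -1.   ] gap 85.8 F [ 1.4 -0.3 -0.5] j [-0.27 -0.19 -0.13 -0.   -1.63 -1.33]
```

```bash
python3 -m crank '[[[-24,31,8],[0,0,3],0],[[-48,62,16],[0,0,6],0],[[-72,93,26],[0,0,9],0],[[-96,124,36],[0,0,12],0],[[-120,155,46],[0,0,15],0],[[-144,186,58],[0,0,18],0],[[-168,217,70],[0,0,20],0],[[-188,249,81],[0,0,21.3],0]]' && python3 - <<'E'
from h import *
p,d=manip.read_camera('wrist'); cv2.imwrite('pics/w1.png',p)
goal(.601,-.071,.10,-22.7)
E
```

```text
clock: 2.33
tcp_pos: [0.6009, -0.0707, 0.1495]
ee_rot: [-0.619, -3.08, -0.0]
contact_force: [1.7, -0.4, -0.3]
finger_gap: 0.0853
  turn [   0.4   -0.  -179.9]
  turn [-0.  -0.2  0.1]
  shift mm [-1.2 -5.1 45.6]
t 2.38 tcp [602.1 -65.9 145.6] xaxis yaw 157.4 zax [-0.004  0.002 -1.   ] gap 85.2 F [-2.8  1.7 -4.8] j [ 0.22  0.07 -0.04 -0.   -1.46 -2.18]
```

View pics/w1.png

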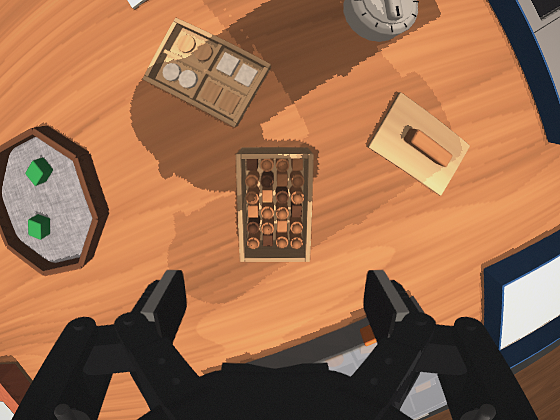

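```bash
python3 -m crank '[[[0,0,15],[0,0,0],0],[[0,0,30],[0,0,0],0],[[0,0,45],[0,0,0],0],[[0,0,60],[0,0,0],0],[[0,0,75],[0,0,0],0],[[0,0,80],[0,0,0],0],[[0,0,80],[0,0,0],0],[[0,0,80],[0,0,0],0]]' && python3 - <<'E'
from h import *
p,d=manip.read_camera('wrist'); cv2.imwrite('pics/w2.png',p)
W=cloud('wrist',d)
for r in manip.masks_of('deep_tray','wrist')[:2]:
    P=W[r['mask']&(d>0)]; T=P[(P[:,2]>.039)&(P[:,2]<.049)]; print(r['score'],len(T),rect_of(T))
goal(.601,-.071,.016,-22.7)
E
```

```text
clock: 3.05
tcp_pos: [0.6, -0.0726, 0.0709]
ee_rot: [0.616, 3.08, -0.0]
contact_force: [0.0, -1.2, 0.3]
finger_gap: 0.0855
0.56 3716 (array([602.5, -70.3]), array([92.4, 60.3]), -22.4)
  turn [-2.000e-01  1.000e-01 -1.799e+02]
  turn [0.  0.1 0.1]
  shift mm [ 0.2  1.6 55.7]
t 3.15 tcp [600.5 -72.5  71.7] xaxis yaw 157.4 zax [ 0.002 -0.    -1.   ] gap 85.3 F [-0.7  0.9  0. ] j [ 0.21  0.09 -0.15  0.   -1.32 -2.18]
```

View pics/w2.png

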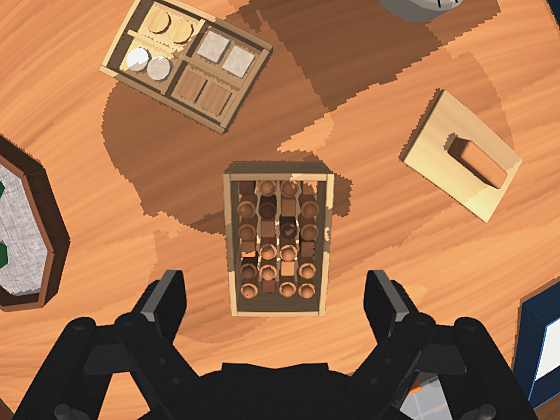

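```bash
python3 -m crank '[[[0,1,12],[0,0,0],0],[[0,1,24],[0,0,0],0],[[0,1,36],[0,0,0],0],[[0,1,46],[0,0,0],0],[[0,1,52],[0,0,0],0],[[0,1,54],[0,0,0],0],[[0,1,54],[0,0,0],0],[[0,1,54],[0,0,0],0]]' && python3 - <<'E'
from h import *
stat()
E
python3 -m crank '[[[0,0,0],[0,0,0],0.2],[[0,0,0],[0,0,0],0.4],[[0,0,0],[0,0,0],0.6],[[0,0,0],[0,0,0],0.8],[[0,0,0],[0,0,0],1],[[0,0,0],[0,0,0],1],[[0,0,0],[0,0,0],1],[[0,0,0],[0,0,0],1]]' 40 && python3 - <<'E'
from h import *
p,d=manip.read_camera('wrist'); cv2.imwrite('pics/w3.png',p)
stat()
E
```

```text
clock: 3.82
tcp_pos: [0.6005, -0.0716, 0.0166]
ee_rot: [0.616, 3.08, -0.0]
contact_force: [0.5, -0.1, -0.5]
finger_gap: 0.0857
t 3.82 tcp [600.5 -71.6  16.6] xaxis yaw 157.4 zax [ 0. -0. -1.] gap 85.7 F [ 0.5 -0.1 -0.5] j [ 0.21  0.13 -0.21  0.   -1.22 -2.18]
clock: 4.48
tcp_pos: [0.6008, -0.0714, 0.0172]
ee_rot: [0.616, 3.079, 0.001]
contact_force: [-0.9, 2.2, 4.8]
finger_gap: 0.0595
t 4.53 tcp [600.7 -71.5  17.2] xaxis yaw 157.4 zax [ 0.001  0.    -1.   ] gap 59.4 F [-1.5  1.   5.8] j [ 0.21  0.13 -0.21  0.   -1.22 -2.18]
```

View pics/w3.png

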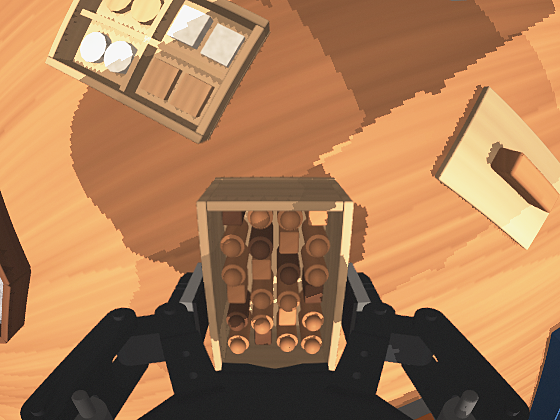

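```bash
python3 -m crank '[[[0,0,-3],[0,0,0],1],[[0,0,-10],[0,0,0],1],[[0,0,-22],[0,0,0],1],[[0,0,-40],[0,0,0],1],[[0,0,-58],[0,0,0],1],[[0,0,-76],[0,0,0],1],[[0,0,-88],[0,0,0],1],[[0,0,-92],[0,0,0],1]]' && python3 - <<'E'
from h import *
goal(.460,.2914,.11,11.4)
E
```

```text
clock: 5.2
tcp_pos: [0.6013, -0.0717, 0.1115]
ee_rot: [0.616, 3.077, 0.001]
contact_force: [-0.2, -0.2, -1.0]
finger_gap: 0.0589
  turn [  0.3  -0.  146. ]
  turn [  0.    0.2 -34. ]
  shift mm [270.1 280.8   1. ]
t 5.2 tcp [601.3 -71.7 111.5] xaxis yaw 157.4 zax [ 0.004  0.    -1.   ] gap 58.9 F [-0.2 -0.2 -1. ] j [ 0.21  0.07 -0.1   0.   -1.39 -2.18]
```

```bash
python3 -m crank '[[[6,6,0],[0,0,-1],1],[[18,19,0],[0,0,-2],1],[[36,37,0],[0,0,-4],1],[[56,58,0],[0,0,-7],1],[[76,79,0],[0,0,-10],1],[[96,100,0],[0,0,-13],1],[[116,121,0],[0,0,-16],1],[[136,142,0],[0,0,-19],1]]' && python3 -c "
from h import *
goal(.460,.2914,.11,11.4)"
```

```text
clock: 5.87
tcp_pos: [0.5275, 0.1132, 0.1067]
ee_rot: [-0.094, -3.138, 0.001]
contact_force: [0.0, 0.2, -1.6]
finger_gap: 0.0591
  turn [ -0.2   0.  165.2]
  turn [ -0.   -0.1 -14.8]
  shift mm [ 78.1 173.8  -3.2]
t 5.87 tcp [527.5 113.2 106.7] xaxis yaw 176.6 zax [-0.002 -0.    -1.   ] gap 59.1 F [ 0.   0.2 -1.6] j [ 0.58 -0.1  -0.28 -0.   -1.39 -2.21]
```

```bash
python3 -m crank '[[[12,26,0],[0,0,-3],1],[[24,52,0],[0,0,-6],1],[[35,78,0],[0,0,-9],1],[[46,104,0],[0,0,-11],1],[[57,128,0],[0,0,-13],1],[[67,150,0],[0,0,-14],1],[[75,167,0],[0,0,-14.8],1],[[78,174,0],[0,0,-14.8],1]]' && python3 -m crank '[[[0,0,0],[0,0,0],1],[[0,0,0],[0,0,0],1],[[0,0,0],[0,0,0],1]]' && python3 - <<'E'
from h import *
p,d=manip.read_camera('wrist'); cv2.imwrite('pics/w4.png',p)
p,d=manip.read_camera('top'); cv2.imwrite('pics/t4.png',p); W=cloud('top',d)
Z=W[...,2]
for lo,hi in [(.005,.02)]:
    m=(Z>lo)&(Z<hi)&(abs(W[...,0]-.52)<.11)&(abs(W[...,1]-.3)<.06)&(p.max(2)<75)
goal(.460,.2914,.05,11.4)
E
```

```text
clock: 6.53
tcp_pos: [0.4605, 0.2923, 0.1066]
ee_rot: [0.311, -3.124, 0.001]
contact_force: [0.2, -1.0, -1.6]
finger_gap: 0.0593
clock: 6.78
tcp_pos: [0.4624, 0.2897, 0.1077]
ee_rot: [0.305, -3.126, 0.001]
contact_force: [0.2, 0.3, -1.7]
finger_gap: 0.0595
  turn [ -0.    0.  179.7]
  turn [-0.  -0.  -0.3]
  shift mm [ 2.2  2.3 58.1]
t 6.88 tcp [462.7 289.6 108.1] xaxis yaw -168.9 zax [-0. -0. -1.] gap 59.5 F [-0.2  0.5 -1.8] j [ 0.93 -0.08 -0.26 -0.   -1.39 -2.3 ]
```

View pics/w4.png

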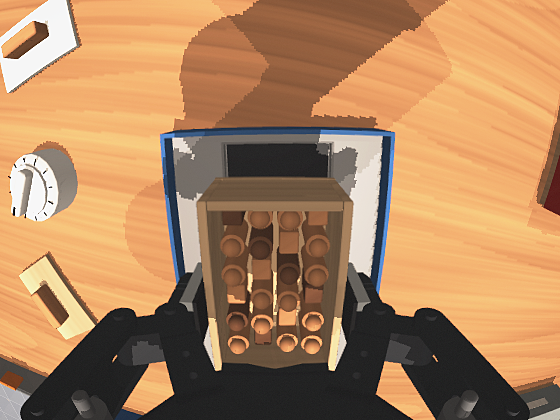

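```bash
python3 - <<'E'
from h import *
# recess centres from the initial top picture: black floors
p=cv2.imread('pics/top0.png'); d=np.load('top0.npy'); W=cloud('top',d)
f,cx,cy,R,t=info('top')
hsv=p.max(2)
m=((hsv<75)).astype(np.uint8); m[:, :70]=0; m[:,170:]=0; m[:135]=0; m[270:]=0
n,l,s,c=cv2.connectedComponentsWithStats(m)
for i in range(1,n):
    if s[i,4]>500:
        v,u=np.nonzero(l==i); 
        # project to plane z=0.015..0.025
        for z in (.015,.025):
            C=-R.T@t; D=np.stack([(u-cx)/f,(v-cy)/f,np.ones(len(u))],1)@R; k=(z-C[2])/D[:,2]; P=C+D*k[:,None]
            print(s[i],z,P.mean(0).round(4),rect_of(P))
E
```

```text
[ 93 138  75 128 507] 0.015 [0.4969 0.2408 0.015 ] (array([499.4, 240.3]), array([296.4, 134.9]), -19.4)
[ 93 138  75 128 507] 0.025 [0.4954 0.2384 0.025 ] (array([497.9, 238. ]), array([293.6, 133.6]), -19.4)
[ 99 156  34  34 915] 0.015 [0.5828 0.3188 0.015 ] (array([582.8, 318.9]), array([74.1, 71.5]), 3.4)
[ 99 156  34  34 915] 0.025 [0.5805 0.3157 0.025 ] (array([580.5, 315.8]), array([73.4, 70.9]), 3.4)
[ 103  201   42   56 1775] 0.015 [0.4611 0.2937 0.015 ] (array([461.5, 293.7]), array([107.8,  75.6]), 11.7)
[ 103  201   42   56 1775] 0.025 [0.4599 0.2909 0.025 ] (array([460.3, 290.9]), array([106.8,  74.9]), 11.7)
```

```bash
python3 -m crank '[[[0,0,6],[0,0,0],1],[[0,0,16],[0,0,0],1],[[0,0,28],[0,0,0],1],[[0,0,38],[0,0,0],1],[[0,0,46],[0,0,0],1],[[0,0,50],[0,0,0],1],[[0,0,50],[0,0,0],1],[[0,0,50],[0,0,0],1]]' && python3 - <<'E'
from h import *
p,d=manip.read_camera('wrist'); cv2.imwrite('pics/w5.png',p); W=cloud('wrist',d)
for r in manip.masks_of('deep_tray','wrist')[:2]:
    P=W[r['mask']&(d>0)]; zt=np.percentile(P[:,2],97);T=P[abs(P[:,2]-zt)<.005]; print(r['score'],zt,len(T),rect_of(T))
goal(.460,.2915,.033,11.4)
E
```

```text
clock: 7.55
tcp_pos: [0.4625, 0.2904, 0.0582]
ee_rot: [0.306, -3.127, 0.001]
contact_force: [0.2, -0.7, -0.7]
finger_gap: 0.0593
  turn [ 1.000e-01 -1.000e-01  1.798e+02]
  turn [ 0.   0.1 -0.2]
  shift mm [ 2.6  1.2 26. ]
t 7.65 tcp [462.8 290.8  59. ] xaxis yaw -168.8 zax [ 0.001  0.001 -1.   ] gap 59.2 F [-0.7  0.2 -1.8] j [ 0.93 -0.05 -0.33  0.   -1.3  -2.3 ]
```

View pics/w5.png

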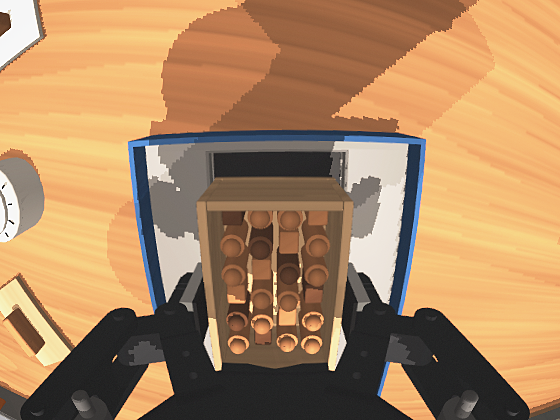

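```bash
python3 -m crank '[[[1,0.5,5],[0,0,0],1],[[2,1,10],[0,0,0],1],[[3,1,15],[0,0,0],1],[[3,1,19],[0,0,0],1],[[3,1,21],[0,0,0],1],[[3,1,22],[0,0,0],1],[[3,1,22],[0,0,0],1]]' && python3 - <<'E'
from h import *
p,d=manip.read_camera('wrist'); cv2.imwrite('pics/w6.png',p)
goal(.460,.2915,.032,11.4)
E
```

```text
clock: 8.23
tcp_pos: [0.4593, 0.2907, 0.036]
ee_rot: [0.306, -3.126, 0.0]
contact_force: [0.5, 0.1, -1.2]
finger_gap: 0.0596
  turn [  0.    0.  179.8]
  turn [-0.   0.  -0.2]
  shift mm [-0.7  0.5  4.3]
t 8.28 tcp [459.4 290.9  36.3] xaxis yaw -168.8 zax [ 0. -0. -1.] gap 58.9 F [ 0.3  0.5 -1.6] j [ 0.93 -0.04 -0.36  0.   -1.26 -2.31]
```

View pics/w6.png

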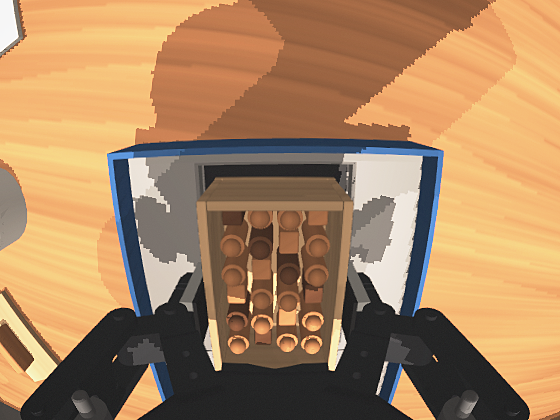

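```bash
python3 -m crank '[[[0,0,1],[0,0,0],1],[[0,0,2],[0,0,0],1],[[0,0,3],[0,0,0],1],[[0,0,4],[0,0,0],1],[[0,0,4],[0,0,0],1],[[0,0,4],[0,0,0],1]]' && python3 -c "
from h import *
stat()"
```

```text
clock: 8.78
tcp_pos: [0.4593, 0.2909, 0.0323]
ee_rot: [0.306, -3.127, -0.0]
contact_force: [0.2, 1.2, -1.6]
finger_gap: 0.0592
t 8.78 tcp [459.3 290.9  32.3] xaxis yaw -168.8 zax [-0.  0. -1.] gap 59.2 F [ 0.2  1.2 -1.6] j [ 0.93 -0.04 -0.36 -0.   -1.25 -2.31]
```

Not yet in contact; another small step.

```bash
python3 -m crank '[[[0,0,0.5],[0,0,0],1],[[0,0,1],[0,0,0],1],[[0,0,1.5],[0,0,0],1],[[0,0,1.5],[0,0,0],1]]'; python3 -m crank '[[[0,0,0.5],[0,0,0],1],[[0,0,1],[0,0,0],1],[[0,0,1],[0,0,0],1],[[0,0,1],[0,0,0],1]]'
```

```text
clock: 9.12
tcp_pos: [0.4596, 0.291, 0.0322]
ee_rot: [-0.306, 3.126, 0.0]
contact_force: [-4.5, -1.8, 7.0]
finger_gap: 0.0594
clock: 9.45
tcp_pos: [0.4597, 0.291, 0.0322]
ee_rot: [-0.307, 3.125, 0.0]
contact_force: [-6.1, -3.5, 11.8]
finger_gap: 0.0595
```

```bash
python3 -m crank '[[[0,0,-1],[0,0,0],0.5],[[0,0,-1.5],[0,0,0],0.2],[[0,0,-1.5],[0,0,0],0.1],[[0,0,-1.5],[0,0,0],0],[[0,0,-1.5],[0,0,0],0],[[0,0,-1.5],[0,0,0],0]]' && python3 -m crank '[[[0,0,-4],[0,0,0],0],[[0,0,-12],[0,0,0],0],[[0,0,-25],[0,0,0],0],[[0,0,-45],[0,0,0],0],[[0,0,-65],[0,0,0],0],[[0,0,-85],[0,0,0],0],[[0,0,-95],[0,0,0],0],[[0,0,-100],[0,0,0],0]]' && python3 - <<'E'
from h import *
p,d=manip.read_camera('wrist'); cv2.imwrite('pics/w7.png',p); W=cloud('wrist',d)
for c in ['wrist','scene']:
  p,d=manip.read_camera(c);W=cloud(c,d)
  for r in manip.masks_of('deep_tray',c)[:2]:
    P=W[r['mask']&(d>0)]; zt=np.percentile(P[:,2],95);T=P[abs(P[:,2]-zt)<.005]; print(c,r['score'],zt,len(T),rect_of(T))
goal(.4735,-.080,.12,37)
E
```

```text
clock: 9.95
tcp_pos: [0.4593, 0.2908, 0.0311]
ee_rot: [0.306, -3.126, 0.0]
contact_force: [0.1, 0.4, 0.3]
finger_gap: 0.0853
clock: 10.62
tcp_pos: [0.4601, 0.2916, 0.1344]
ee_rot: [-0.306, 3.123, 0.004]
contact_force: [0.2, 0.2, 0.0]
finger_gap: 0.0853
wrist 0.64 0.0577140234735508 2439 (array([460.5, 291.5]), array([92.9, 60.6]), 11.0)
scene 0.67 0.059160570099548816 232 (array([460. , 291.4]), array([92.7, 64.6]), 10.2)
  turn [ -0.2   0.  154.2]
  turn [ -0.   -0.1 -25.8]
  shift mm [  57.3 -366.3   10.3]
t 10.87 tcp [458.8 290.4 129.9] xaxis yaw -168.8 zax [-0.002 -0.001 -1.   ] gap 85.3 F [ 0.7  0.2 -0.7] j [ 0.93 -0.1  -0.23 -0.   -1.44 -2.31]
```

View pics/w7.png

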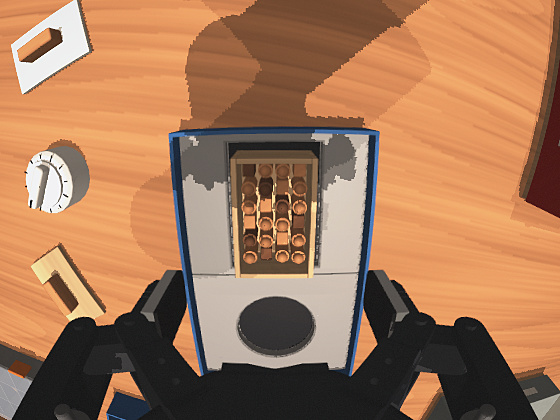

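```bash
python3 -m crank '[[[4,-25,0],[0,0,-2],0],[[9,-60,0],[0,0,-4],0],[[15,-95,0],[0,0,-7],0],[[20,-130,2],[0,0,-10],0],[[26,-165,4],[0,0,-13],0],[[31,-200,6],[0,0,-16],0],[[37,-235,8],[0,0,-19],0],[[42,-270,10],[0,0,-21],0]]' >/dev/null; python3 -m crank '[[[4,-25,0],[0,0,-2],0],[[4,-50,0],[0,0,-3],0],[[4,-60,0],[0,0,-4],0],[[4,-60,0],[0,0,-4],0],[[4,-60,0],[0,0,-4],0]]'>/dev/null; python3 -c "
from h import *
goal(.4735,-.080,.06,37)"
```

```text
turn [-2.000e-01 -1.000e-01  1.791e+02]
  turn [ 0.1 -0.1 -0.9]
  shift mm [ 46.2 -21.3  60.1]
t 11.95 tcp [498.4 -35.6 120. ] xaxis yaw -143.9 zax [-0.002 -0.    -1.   ] gap 85.1 F [-0.8 -0.5  0.5] j [ 0.33 -0.22 -0.36 -0.   -1.43 -1.27]
```

```bash
python3 -m crank '[[[15,-7,0],[0,0,-0.9],0],[[30,-14,6],[0,0,-0.9],0],[[42,-20,14],[0,0,-0.9],0],[[46,-21,26],[0,0,-0.9],0],[[46,-21,38],[0,0,-0.9],0],[[46,-21,45],[0,0,-0.9],0],[[46,-21,48],[0,0,-0.9],0],[[46,-21,48],[0,0,-0.9],0]]' && python3 - <<'E'
from h import *
p,d=manip.read_camera('wrist'); cv2.imwrite('pics/w8.png',p); W=cloud('wrist',d)
for r in manip.masks_of('divided_tray','wrist')[:2]:
    P=W[r['mask']&(d>0)]; zt=np.percentile(P[:,2],95);T=P[abs(P[:,2]-zt)<.005]; print(r['score'],zt,len(T),rect_of(T))
goal(.4735,-.080,.005,37)
E
```

```text
clock: 12.62
tcp_pos: [0.4738, -0.0788, 0.072]
ee_rot: [0.999, -2.976, -0.001]
contact_force: [0.3, 0.9, 0.0]
finger_gap: 0.0852
0.69 0.11221181237094532 0 (array([0., 0.]), array([0., 0.]), 0.0)
0.68 0.026277032174853412 3074 (array([474.8, -79.5]), array([92.5, 60.6]), 37.6)
  turn [   0.    -0.  -179.9]
  turn [-0.  -0.   0.1]
  shift mm [ 1.5 -0.2 68.5]
t 12.72 tcp [474.6 -78.9  73.5] xaxis yaw -142.9 zax [ 0. -0. -1.] gap 85.7 F [0.6 0.3 1.2] j [ 0.26 -0.25 -0.47  0.   -1.35 -1.18]
```

View pics/w8.png

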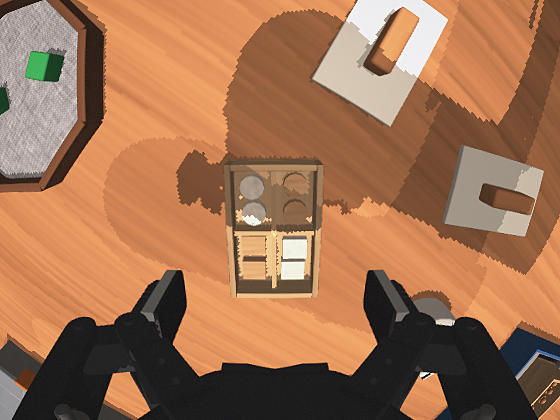

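```bash
python3 - <<'E'
from h import *
p,d=manip.read_camera('wrist'); W=cloud('wrist',d)
stat()
s=manip.state(); R=Ro.from_rotvec(s['ee_rot'])
T=R.inv().apply((W.reshape(-1,3)-s['tcp_pos'])).reshape(W.shape)*1000
for u in range(150,192,5): print(u,[tuple(T[v,u].round(0)) for v in (268,275,285,300,315,330)])
E
```

```text
t 12.77 tcp [474.8 -78.9  73.8] xaxis yaw -142.9 zax [ 0.001 -0.    -1.   ] gap 85.4 F [-0.4 -0.1 -0.5] j [ 0.26 -0.25 -0.47  0.   -1.35 -1.18]
150 [(np.float64(-39.0), np.float64(-99.0), np.float64(74.0)), (np.float64(-46.0), np.float64(-100.0), np.float64(74.0)), (np.float64(5.0), np.float64(-55.0), np.float64(-25.0)), (np.float64(9.0), np.float64(-49.0), np.float64(-42.0)), (np.float64(8.0), np.float64(-46.0), np.float64(-51.0)), (np.float64(11.0), np.float64(-41.0), np.float64(-62.0))]
155 [(np.float64(-39.0), np.float64(-95.0), np.float64(75.0)), (np.float64(-45.0), np.float64(-95.0), np.float64(73.0)), (np.float64(6.0), np.float64(-53.0), np.float64(-26.0)), (np.float64(9.0), np.float64(-46.0), np.float64(-42.0)), (np.float64(9.0), np.float64(-44.0), np.float64(-51.0)), (np.float64(11.0), np.float64(-40.0), np.float64(-62.0))]
160 [(np.float64(-39.0), np.float64(-90.0), np.float64(73.0)), (np.float64(-45.0), np.float64(-91.0), np.float64(74.0)), (np.float64(10.0), np.float64(-48.0), np.float64(-31.0)), (np.float64(10.0), np.float64(-44.0), np.float64(-43.0)), (np.float64(6.0), 
[... 1507 characters left out ...]
np.float64(-38.0), np.float64(-69.0), np.float64(73.0)), (np.float64(-44.0), np.float64(-70.0), np.float64(74.0)), (np.float64(-53.0), np.float64(-71.0), np.float64(74.0)), (np.float64(-8.0), np.float64(-43.0), np.float64(-15.0)), (np.float64(-83.0), np.float64(-75.0), np.float64(73.0)), (np.float64(-100.0), np.float64(-77.0), np.float64(74.0))]
190 [(np.float64(-38.0), np.float64(-65.0), np.float64(73.0)), (np.float64(-44.0), np.float64(-66.0), np.float64(74.0)), (np.float64(-53.0), np.float64(-67.0), np.float64(73.0)), (np.float64(-67.0), np.float64(-68.0), np.float64(73.0)), (np.float64(-82.0), np.float64(-70.0), np.float64(73.0)), (np.float64(-99.0), np.float64(-72.0), np.float64(73.0))]
```

```bash
python3 -m crank '[[[1,0,14],[0,0,0],0],[[1,0,28],[0,0,0],0],[[1,0,42],[0,0,0],0],[[1,0,54],[0,0,0],0],[[1,0,63],[0,0,0],0],[[1,0,68],[0,0,0],0],[[1,0,69],[0,0,0],0],[[1,0,69],[0,0,0],0]]' && python3 - <<'E'
from h import *
goal(.474,-.080,.002,37.2)
E
```

```text
clock: 13.43
tcp_pos: [0.4736, -0.0798, 0.0045]
ee_rot: [0.999, -2.979, 0.0]
contact_force: [-0.1, -0.2, -0.2]
finger_gap: 0.0851
  turn [ -0.    0.  179.9]
  turn [-0.  -0.  -0.1]
  shift mm [-0.2 -0.4  2.5]
t 13.43 tcp [473.6 -79.8   4.5] xaxis yaw -142.9 zax [ 0. -0. -1.] gap 85.1 F [-0.1 -0.2 -0.2] j [ 0.25 -0.2  -0.56  0.   -1.21 -1.18]
```

```bash
python3 -m crank '[[[0,0,1],[0,0,0],0],[[0,0,2],[0,0,0],0.15],[[0,0,2],[0,0,0],0.3],[[0,0,2],[0,0,0],0.45],[[0,0,2],[0,0,0],0.6],[[0,0,2],[0,0,0],0.8],[[0,0,2],[0,0,0],1],[[0,0,2],[0,0,0],1]]' 40; python3 -m crank '[[[0,0,0],[0,0,0],1],[[0,0,0],[0,0,0],1]]'; python3 - <<'E'
from h import *
p,d=manip.read_camera('wrist'); cv2.imwrite('pics/w9.png',p); W=cloud('wrist',d)
stat()
E
```

```text
clock: 14.1
tcp_pos: [0.4739, -0.0797, 0.0029]
ee_rot: [-0.999, 2.978, -0.0]
contact_force: [-1.4, 1.2, 4.1]
finger_gap: 0.0589
clock: 14.27
tcp_pos: [0.4739, -0.0798, 0.0029]
ee_rot: [-0.999, 2.978, -0.0]
contact_force: [-0.8, 0.5, 5.3]
finger_gap: 0.0592
t 14.32 tcp [473.8 -79.8   2.9] xaxis yaw -142.9 zax [ 0.001  0.    -1.   ] gap 58.9 F [0.1 1.  5.9] j [ 0.25 -0.19 -0.56  0.   -1.21 -1.18]
```

View pics/w9.png

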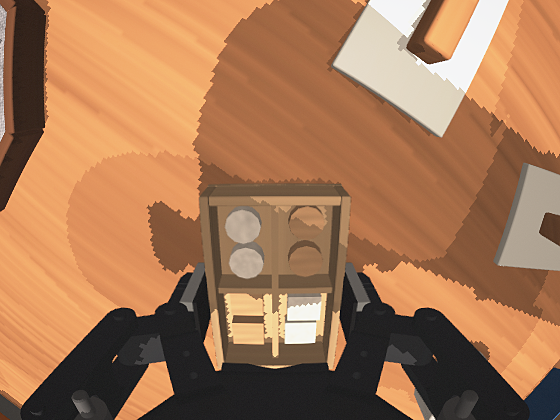

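```bash
python3 -m crank '[[[0,0,-3],[0,0,0],1],[[0,0,-10],[0,0,0],1],[[0,0,-24],[0,0,0],1],[[0,0,-44],[0,0,0],1],[[0,0,-66],[0,0,0],1],[[0,0,-88],[0,0,0],1],[[0,0,-106],[0,0,0],1],[[0,0,-114],[0,0,0],1]]' && python3 - <<'E'
from h import *
goal(.4603,.2915,.12,11.2)
E
```

```text
clock: 14.98
tcp_pos: [0.4742, -0.0799, 0.1191]
ee_rot: [-0.998, 2.976, -0.001]
contact_force: [0.3, -0.0, -1.2]
finger_gap: 0.0591
  turn [-2.000e-01 -1.000e-01 -1.541e+02]
  turn [-0.1  0.2 25.9]
  shift mm [-212.8  304.7   -0.9]
t 14.98 tcp [474.2 -79.9 119.1] xaxis yaw -142.9 zax [ 0.003  0.    -1.   ] gap 59.1 F [ 0.3 -0.  -1.2] j [ 0.25 -0.28 -0.41  0.   -1.44 -1.18]
```

```bash
python3 -m crank '[[[-5,7,0],[0,0,1],1],[[-14,20,0],[0,0,2],1],[[-28,40,0],[0,0,4],1],[[-43,62,0],[0,0,6],1],[[-58,84,0],[0,0,8],1],[[-74,106,0],[0,0,10],1],[[-90,129,0],[0,0,12],1],[[-106,152,0],[0,0,14],1]]' >/dev/null; python3 -c "
from h import *
goal(.4603,.2915,.12,11.2)"
```

```text
turn [ 1.000e-01  0.000e+00 -1.682e+02]
  turn [ 0.  -0.1 11.8]
  shift mm [-67.3 172.4  -4.6]
t 15.65 tcp [465.6 106.5 115.4] xaxis yaw -157.0 zax [-0.001 -0.    -1.   ] gap 58.7 F [ 1.   0.6 -0.8] j [ 0.65 -0.28 -0.42 -0.   -1.43 -1.82]
```

```bash
python3 -m crank '[[[-11,28,0],[0,0,2],1],[[-22,56,0],[0,0,4],1],[[-32,82,0],[0,0,6],1],[[-42,108,0],[0,0,8],1],[[-51,131,0],[0,0,10],1],[[-59,151,0],[0,0,11],1],[[-65,166,0],[0,0,11.8],1],[[-67,171,0],[0,0,11.8],1]]' >/dev/null; python3 -m crank '[[[0,0,0],[0,0,0],1],[[0,0,0],[0,0,0],1],[[0,0,0],[0,0,0],1],[[0,0,0],[0,0,0],1],[[0,0,0],[0,0,0],1]]' >/dev/null;  python3 - <<'E'
from h import *
p,d=manip.read_camera('wrist'); cv2.imwrite('pics/w10.png',p)
goal(.4603,.2915,.08,11.2)
E
```

```text
turn [  -0.    0. -180.]
  turn [0. 0. 0.]
  shift mm [ 0.3  3.2 36.5]
t 16.78 tcp [461.2 288.4 116.5] xaxis yaw -168.8 zax [ 0.  0. -1.] gap 59.1 F [-0.   0.2 -1.7] j [ 0.93 -0.09 -0.25 -0.   -1.41 -2.3 ]
```

View pics/w10.png

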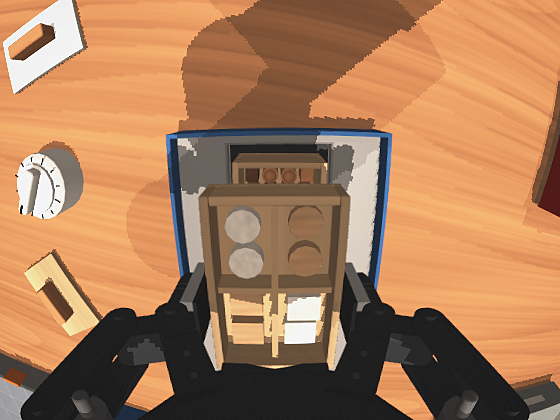

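```bash
python3 -m crank '[[[0,1,5],[0,0,0],1],[[0,2,14],[0,0,0],1],[[0,3,24],[0,0,0],1],[[0,3,34],[0,0,0],1],[[0,3,41],[0,0,0],1],[[0,3,45],[0,0,0],1],[[0,3,46],[0,0,0],1],[[0,3,46],[0,0,0],1]]'; python3 - <<'E'
from h import *
p,d=manip.read_camera('wrist'); cv2.imwrite('pics/w11.png',p)
manip.read_camera('scene')
goal(.4603,.2915,.062,11.2)
E
```

```text
clock: 17.45
tcp_pos: [0.4604, 0.2918, 0.07]
ee_rot: [0.309, -3.126, 0.001]
contact_force: [0.3, 0.1, -1.0]
finger_gap: 0.0591
  turn [-1.000e-01  0.000e+00 -1.799e+02]
  turn [0.  0.  0.1]
  shift mm [ 0.5 -0.5  8.8]
t 17.55 tcp [460.7 292.1  70.8] xaxis yaw -168.7 zax [ 0.001  0.    -1.   ] gap 58.8 F [ 1.  -0.6 -1.1] j [ 0.93 -0.06 -0.31  0.   -1.32 -2.31]
```

View pics/w11.png

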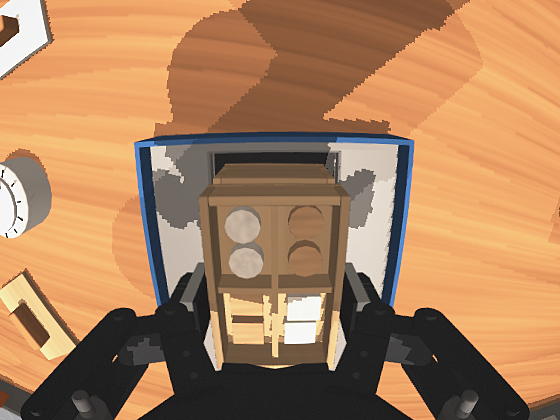

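```bash
python3 -m crank '[[[0,0,2],[0,0,0],1],[[0,0,4],[0,0,0],1],[[0,0,6],[0,0,0],1],[[0,0,8],[0,0,0],1],[[0,0,9.5],[0,0,0],1],[[0,0,10],[0,0,0],1],[[0,0,10],[0,0,0],1]]'; python3 -m crank '[[[0,0,0.5],[0,0,0],1],[[0,0,1],[0,0,0],1],[[0,0,1.5],[0,0,0],1],[[0,0,1.5],[0,0,0],1]]'
```

```text
clock: 18.13
tcp_pos: [0.4604, 0.2918, 0.0601]
ee_rot: [0.309, -3.126, 0.0]
contact_force: [-0.1, 0.1, -1.3]
finger_gap: 0.0591
clock: 18.47
tcp_pos: [0.4605, 0.292, 0.0589]
ee_rot: [-0.308, 3.126, 0.0]
contact_force: [0.3, -0.3, -1.4]
finger_gap: 0.059
```

```bash
python3 -m crank '[[[0,0,0.5],[0,0,0],1],[[0,0,1],[0,0,0],1],[[0,0,1],[0,0,0],1]]'; python3 -m crank '[[[0,0,0.5],[0,0,0],1],[[0,0,1],[0,0,0],1],[[0,0,1],[0,0,0],1]]'
```

```text
clock: 18.72
tcp_pos: [0.4605, 0.292, 0.0589]
ee_rot: [-0.309, 3.126, 0.0]
contact_force: [-2.9, -0.8, 5.0]
finger_gap: 0.0591
clock: 18.97
tcp_pos: [0.4606, 0.292, 0.0588]
ee_rot: [-0.309, 3.125, 0.0]
contact_force: [-7.1, -2.3, 9.6]
finger_gap: 0.0592
```

Contact at 58.9, which matches a seated tray (56 + 2.9). Releasing.

```bash
python3 -m crank '[[[0,0,-1],[0,0,0],0.5],[[0,0,-1.5],[0,0,0],0.2],[[0,0,-1.5],[0,0,0],0.1],[[0,0,-1.5],[0,0,0],0],[[0,0,-1.5],[0,0,0],0],[[0,0,-1.5],[0,0,0],0]]' && python3 -m crank '[[[0,0,-4],[0,0,0],0],[[0,0,-12],[0,0,0],0],[[0,0,-25],[0,0,0],0],[[0,0,-45],[0,0,0],0],[[0,0,-65],[0,0,0],0],[[0,0,-85],[0,0,0],0],[[0,0,-90],[0,0,0],0],[[0,0,-90],[0,0,0],0]]' && python3 - <<'E'
from h import *
for c in ['wrist','scene']:
  p,d=manip.read_camera(c);W=cloud(c,d); cv2.imwrite(f'pics/{c}12.png',p)
  for r in manip.masks_of('divided_tray',c)[:2]:
    P=W[r['mask']&(d>0)]; zt=np.percentile(P[:,2],95);T=P[abs(P[:,2]-zt)<.005]; print(c,r['score'],zt,len(T),rect_of(T))
goal(.606,.0765,.12,37.7)
E
```

```text
clock: 19.47
tcp_pos: [0.4604, 0.2918, 0.058]
ee_rot: [0.308, -3.126, 0.0]
contact_force: [0.6, 0.3, -0.4]
finger_gap: 0.0854
clock: 20.13
tcp_pos: [0.4614, 0.2927, 0.1517]
ee_rot: [-0.308, 3.122, 0.005]
contact_force: [-0.1, -0.3, 0.7]
finger_gap: 0.0855
wrist 0.95 0.07931605668245659 2417 (array([460.3, 292.1]), array([92.4, 60.6]), 11.7)
scene 0.73 0.08119344158097651 225 (array([460.8, 290.5]), array([91.8, 63. ]), 11.1)
  turn [-1.000e-01  0.000e+00  1.536e+02]
  turn [ -0.   -0.1 -26.4]
  shift mm [-101.2 -239.5   27.2]
t 20.33 tcp [460.  291.6 147.2] xaxis yaw -168.7 zax [-0.001 -0.001 -1.   ] gap 85.1 F [-0.  -0.4 -0.1] j [ 0.93 -0.1  -0.2  -0.   -1.47 -2.31]
```

View pics/wrist12.png

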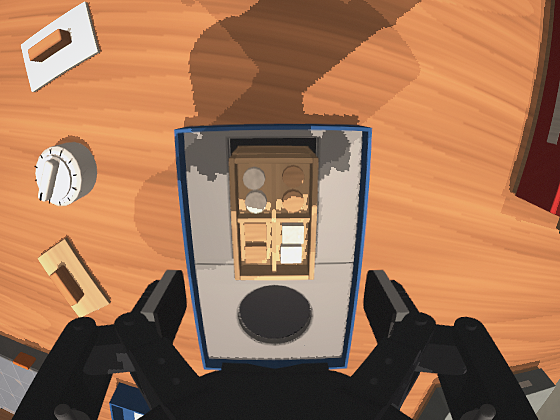

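```bash
python3 -m crank '[[[-10,-24,0],[0,0,-3],0],[[-25,-58,2],[0,0,-6],0],[[-40,-93,5],[0,0,-10],0],[[-55,-128,8],[0,0,-14],0],[[-69,-162,12],[0,0,-18],0],[[-82,-194,16],[0,0,-22],0],[[-93,-220,20],[0,0,-25],0],[[-101,-239,24],[0,0,-26.4],0]]' >/dev/null; python3 -m crank '[[[0,0,8],[0,0,0],0],[[0,0,18],[0,0,0],0],[[0,0,30],[0,0,0],0],[[0,0,38],[0,0,0],0],[[0,0,40],[0,0,0],0],[[0,0,40],[0,0,0],0],[[0,0,40],[0,0,0],0]]'; python3 - <<'E'
from h import *
p,d=manip.read_camera('wrist'); cv2.imwrite('pics/w13.png',p); W=cloud('wrist',d)
for r in manip.masks_of('tray_lid','wrist')[:4]:
    P=W[r['mask']&(d>0)]; 
    T=P[abs(P[:,2]-.030)<.004]; print(r['score'],r['rect'],len(T),rect_of(T))
    T=P[abs(P[:,2]-.009)<.003]; print(len(T),rect_of(T))
goal(.606,.0765,.012,37.7)
E
```

```text
clock: 21.58
tcp_pos: [0.6062, 0.0779, 0.0847]
ee_rot: [-1.016, 2.972, -0.0]
contact_force: [0.1, 0.1, 0.1]
finger_gap: 0.0853
0.77 [229.5, 156.9, 317.1, 276.0] 1355 (array([607.4,  77.5]), array([44.5, 13.8]), 38.3)
8525 (array([607.5,  77.7]), array([92.4, 60.5]), 38.2)
0.38 [415.9, 280.2, 550.9, 387.0] 825 (array([579. , 322.5]), array([133.6, 119.7]), -78.1)
0 (array([0., 0.]), array([0., 0.]), 0.0)
  turn [-1.0e-01 -0.0e+00 -1.8e+02]
  turn [-0.   0.1  0. ]
  shift mm [ 1.3 -0.6 73.2]
t 21.68 tcp [606.5  77.7  85.2] xaxis yaw -142.3 zax [ 0.001  0.    -1.   ] gap 85.4 F [-0.1 -0.1 -0.4] j [ 0.45  0.1  -0.12  0.   -1.35 -1.37]
```

View pics/w13.png

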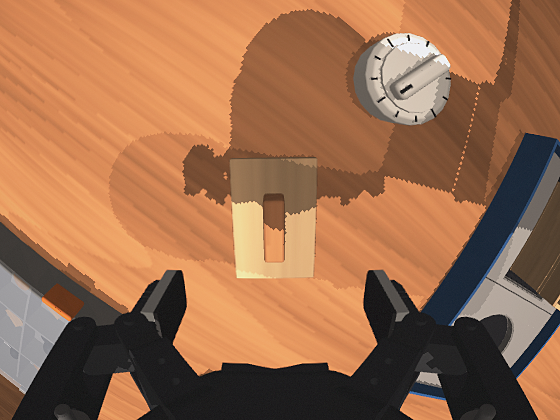

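```bash
python3 -m crank '[[[0,0,14],[0,0,0],0],[[0,0,28],[0,0,0],0],[[0,-0.5,42],[0,0,0],0.2],[[0,-0.5,55],[0,0,0],0.3],[[0,-0.5,65],[0,0,0],0.3],[[0,-0.5,69],[0,0,0],0.4],[[0,-0.5,71],[0,0,0],0.4],[[0,-0.5,71],[0,0,0],0.4]]'; python3 -c "
from h import *
stat()"
```

```text
clock: 22.35
tcp_pos: [0.6066, 0.0769, 0.0134]
ee_rot: [1.014, -2.973, 0.0]
contact_force: [0.1, -0.4, 0.9]
finger_gap: 0.0509
t 22.35 tcp [606.6  76.9  13.4] xaxis yaw -142.3 zax [ 0. -0. -1.] gap 50.9 F [ 0.1 -0.4  0.9] j [ 0.45  0.15 -0.2   0.   -1.22 -1.37]
```

```bash
python3 -m crank '[[[0,0,0],[0,0,0],0.5],[[0,0,0],[0,0,0],0.6],[[0,0,0],[0,0,0],0.7],[[0,0,0],[0,0,0],0.75],[[0,0,0],[0,0,0],0.8],[[0,0,0],[0,0,0],0.85],[[0,0,0],[0,0,0],0.9],[[0,0,0],[0,0,0],1]]' 30;python3 -m crank '[[[0,0,0],[0,0,0],1],[[0,0,0],[0,0,0],1],[[0,0,0],[0,0,0],1]]'; python3 - <<'E'
from h import *
p,d=manip.read_camera('wrist'); cv2.imwrite('pics/w14.png',p)
stat()
E
```

```text
clock: 23.02
tcp_pos: [0.6067, 0.0769, 0.0137]
ee_rot: [-1.014, 2.973, -0.0]
contact_force: [0.1, 0.3, 2.4]
finger_gap: 0.0134
clock: 23.27
tcp_pos: [0.6067, 0.0769, 0.0137]
ee_rot: [-1.014, 2.973, -0.0]
contact_force: [-0.7, -0.1, 3.8]
finger_gap: 0.0133
t 23.32 tcp [606.7  76.9  13.6] xaxis yaw -142.3 zax [ 0.  0. -1.] gap 13.5 F [-0.5  0.4  3.4] j [ 0.45  0.15 -0.2   0.   -1.22 -1.37]
```

View pics/w14.png

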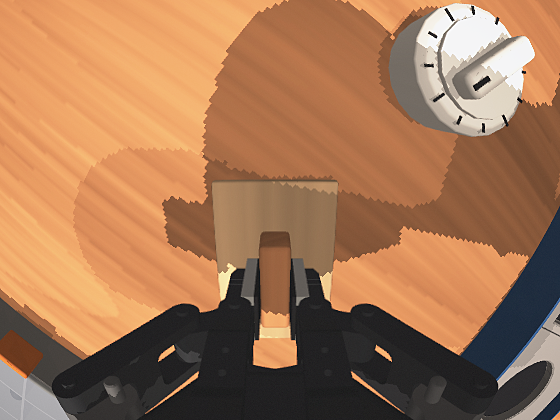

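```bash
python3 -m crank '[[[0,0,-3],[0,0,0],1],[[0,0,-10],[0,0,0],1],[[0,0,-24],[0,0,0],1],[[0,0,-46],[0,0,0],1],[[0,0,-70],[0,0,0],1],[[0,0,-94],[0,0,0],1],[[0,0,-114],[0,0,0],1],[[0,0,-124],[0,0,0],1]]' && python3 - <<'E'
from h import *
p,d=manip.read_camera('wrist'); cv2.imwrite('pics/w15.png',p)
goal(.4604,.2918,.135,11.3)
E
```

```text
clock: 23.98
tcp_pos: [0.6074, 0.0769, 0.1408]
ee_rot: [-1.013, 2.97, -0.001]
contact_force: [1.0, 0.6, -0.5]
finger_gap: 0.0132
  turn [-4.000e-01 -1.000e-01 -1.536e+02]
  turn [-0.1  0.3 26.4]
  shift mm [-14.5 260.2   6.2]
t 24.03 tcp [607.9  77.  141.7] xaxis yaw -142.3 zax [ 0.005  0.001 -1.   ] gap 12.9 F [ 0.7 -0.2  1.2] j [ 0.45  0.08 -0.04  0.   -1.45 -1.37]
```

View pics/w15.png

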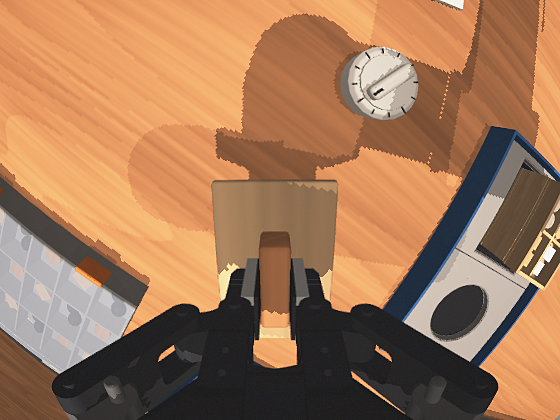

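```bash
python3 -m crank '[[[0,8,0],[0,0,1],1],[[-1,22,0],[0,0,3],1],[[-2,44,0],[0,0,5],1],[[-4,68,0],[0,0,8],1],[[-5,92,0],[0,0,11],1],[[-7,116,0],[0,0,14],1],[[-8,140,0],[0,0,17],1],[[-9,164,0],[0,0,20],1]]' >/dev/null; python3 -c "
from h import *
goal(.4604,.2918,.135,11.3)"
```

```text
turn [   0.2   -0.  -173.8]
  turn [-0.  -0.1  6.2]
  shift mm [25.5 90.9  0.7]
t 24.7 tcp [512.1 212.7 135.7] xaxis yaw -162.5 zax [-0.002 -0.001 -1.   ] gap 13.2 F [ 0.6  0.1 -0.4] j [ 0.76 -0.07 -0.2  -0.   -1.45 -2.02]
```

```bash
python3 -m crank '[[[6,23,0],[0,0,2],1],[[12,43,0],[0,0,4],1],[[17,61,0],[0,0,5],1],[[21,76,0],[0,0,6],1],[[24,86,0],[0,0,6.2],1],[[25.5,91,0],[0,0,6.2],1],[[25.5,91,0],[0,0,6.2],1],[[25.5,91,0],[0,0,6.2],1]]' >/dev/null; python3 -m crank '[[[0,0,0],[0,0,0],1],[[0,0,0],[0,0,0],1],[[0,0,0],[0,0,0],1]]' >/dev/null;  python3 - <<'E'
from h import *
p,d=manip.read_camera('wrist'); cv2.imwrite('pics/w16.png',p); W=cloud('wrist',d)
for r in manip.masks_of('tray_lid','wrist')[:2]:
    P=W[r['mask']&(d>0)]; z=np.median(P[:,2]); T=P[abs(P[:,2]-z)<.006]; print(r['score'],r['rect'],z,len(T),rect_of(T))
goal(.4604,.2918,.1,11.3)
E
```

```text
0.97 [211.2, 180.2, 335.5, 337.3] 0.13284854366288618 10417 (array([462.7, 291.2]), array([93. , 60.5]), 11.9)
0.69 [16.7, 0.8, 95.8, 93.3] 0.009229349596058471 3307 (array([348.4,  47.1]), array([93.1, 60.8]), -61.2)
  turn [   0.     0.  -179.9]
  turn [ 0.  -0.   0.1]
  shift mm [ 1.1  1.3 37.3]
t 25.72 tcp [461.7 290.8 137.3] xaxis yaw -168.6 zax [-0.  0. -1.] gap 13.6 F [ 0.1  0.  -1.2] j [ 0.93 -0.1  -0.22 -0.   -1.45 -2.3 ]
```

View pics/w16.png

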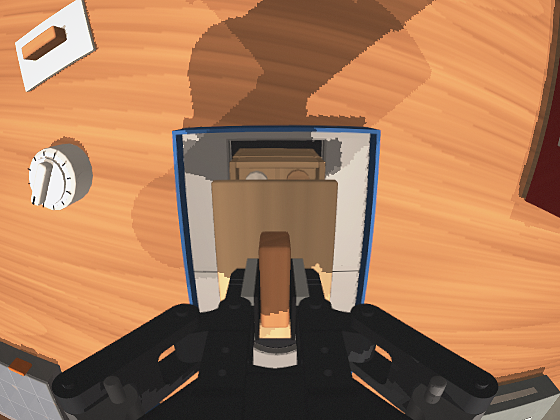

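```bash
python3 -m crank '[[[0.5,0.5,5],[0,0,0],1],[[1,1,13],[0,0,0],1],[[1.5,1,22],[0,0,0],1],[[1.5,1,30],[0,0,0],1],[[1.5,1,35],[0,0,0],1],[[1.5,1,37],[0,0,0],1],[[1.5,1,38],[0,0,0],1],[[1.5,1,38],[0,0,0],1]]'; python3 - <<'E'
from h import *
p,d=manip.read_camera('wrist'); cv2.imwrite('pics/w17.png',p); W=cloud('wrist',d)
goal(.4604,.2918,.0916,11.3)
E
```

```text
clock: 26.38
tcp_pos: [0.4599, 0.2918, 0.0992]
ee_rot: [0.314, -3.126, 0.0]
contact_force: [-1.1, -0.2, -1.5]
finger_gap: 0.0133
  turn [  -0.     0.  -179.8]
  turn [0.  0.  0.2]
  shift mm [-0.4 -0.2  8. ]
t 26.43 tcp [460.  291.9  99.6] xaxis yaw -168.5 zax [ 0.  0. -1.] gap 13.4 F [ 0.6  0.8 -1.7] j [ 0.93 -0.08 -0.28  0.   -1.38 -2.31]
```

View pics/w17.png

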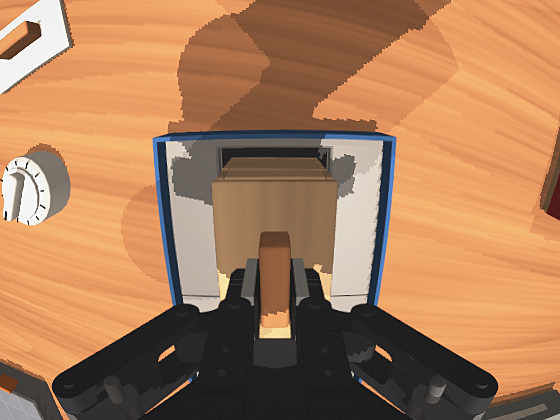

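Aligned: the tray rim spans columns 221–330 and the lid 212–337, both centred near 275. Lowering.

```bash
python3 -m crank '[[[0,0,2],[0,0,0],1],[[0,0,4],[0,0,0],1],[[0,0,5.5],[0,0,0],1],[[0,0,6.5],[0,0,0],1],[[0,0,7],[0,0,0],1],[[0,0,7],[0,0,0],1]]'; python3 -m crank '[[[0,0,0.5],[0,0,0],1],[[0,0,1],[0,0,0],1],[[0,0,1.5],[0,0,0],1],[[0,0,1.5],[0,0,0],1]]'
```

```text
clock: 26.93
tcp_pos: [0.4598, 0.2918, 0.0922]
ee_rot: [0.314, -3.126, 0.0]
contact_force: [-0.3, -0.2, -0.8]
finger_gap: 0.0131
clock: 27.27
tcp_pos: [0.4599, 0.2919, 0.0916]
ee_rot: [-0.314, 3.125, 0.0]
contact_force: [-3.1, -0.8, 3.8]
finger_gap: 0.0133
```

```bash
python3 -m crank '[[[0,0,-0.5],[0,0,0],0.8],[[0,0,-0.5],[0,0,0],0.7],[[0,0,-0.5],[0,0,0],0.5],[[0,0,-0.5],[0,0,0],0.4],[[0,0,-0.5],[0,0,0],0.4],[[0,0,-0.5],[0,0,0],0.4]]' && python3 -m crank '[[[0,0,-4],[0,0,0],0.4],[[0,0,-12],[0,0,0],0.3],[[0,0,-25],[0,0,0],0.2],[[0,0,-40],[0,0,0],0],[[0,0,-55],[0,0,0],0],[[0,0,-64],[0,0,0],0],[[0,0,-66],[0,0,0],0],[[0,0,-66],[0,0,0],0]]' && python3 - <<'E'
from h import *
for c in ['wrist','scene']:
  p,d=manip.read_camera(c);W=cloud(c,d); cv2.imwrite(f'pics/{c}18.png',p)
  for r in manip.masks_of('tray_lid',c)[:4]:
    P=W[r['mask']&(d>0)]; z=np.median(P[:,2]); zt=np.percentile(P[:,2],97); T=P[abs(P[:,2]-z)<.005]; print(c,r['score'],z,zt,len(T),rect_of(T))
goal(.474,.0805,.12,-16)
E
```

```text
clock: 27.77
tcp_pos: [0.4598, 0.2918, 0.0912]
ee_rot: [0.314, -3.126, 0.0]
contact_force: [-0.3, -0.8, 1.2]
finger_gap: 0.051
clock: 28.43
tcp_pos: [0.4601, 0.2922, 0.1585]
ee_rot: [-0.314, 3.125, 0.002]
contact_force: [0.6, 0.2, -0.3]
finger_gap: 0.085
wrist 0.8 0.00850997202357694 0.02971170436597298 3063 (array([347.4,  46.3]), array([93. , 61.3]), -61.4)
wrist 0.78 0.08593636046367872 0.1071426520428409 8791 (array([460.4, 292.2]), array([92.1, 60.7]), 11.6)
scene 0.96 0.008862134069812075 0.03001238729697444 773 (array([331.1, -98.2]), array([92.9, 62.3]), 8.5)
scene 0.86 0.009022573602579517 0.030238396326988787 603 (array([347.6,  44.5]), array([93.9, 59.9]), -61.2)
scene 0.68 0.08735867058130035 0.1084651764775904 466 (array([460.3, 289.9]), array([91.8, 61.6]), 11.1)
scene 0.31 0.03444864912683072 0.05408311447128195 244 (array([476.1,  76.1]), array([57.8, 51.6]), 30.5)
  turn [ 1.000e-01 -1.000e-01 -1.525e+02]
  turn [-0.1 -0.1 27.5]
  shift mm [  27.7 -209.7   36.4]
t 28.63 tcp [459.5 291.5 156.2] xaxis yaw -168.5 zax [-0.001 -0.001 -1.   ] gap 85.3 F [-0.6 -0.2 -0.3] j [ 0.93 -0.1  -0.19 -0.   -1.48 -2.31]
```

View pics/wrist18.png

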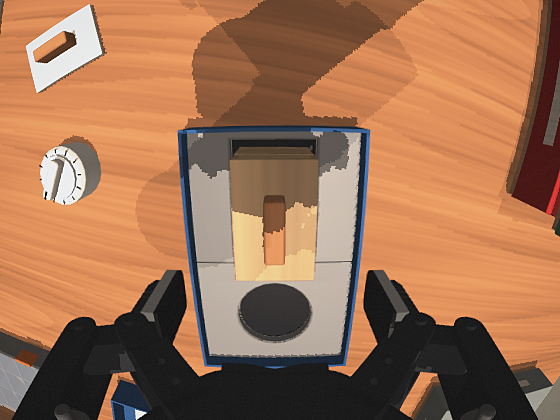

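```bash
python3 -m crank '[[[3,-22,0],[0,0,0],0],[[8,-55,0],[0,0,0],0],[[13,-90,0],[0,0,0],0],[[18,-125,2],[0,0,0],0],[[22,-157,8],[0,0,0],0],[[25,-185,18],[0,0,0],0],[[27,-203,32],[0,0,0],0],[[28,-210,45],[0,0,0],0]]' >/dev/null; python3 -m crank '[[[0,0,5],[0,0,0],0],[[0,0,8],[0,0,0],0],[[0,0,8],[0,0,0],0],[[0,0,8],[0,0,0],0]]'; python3 - <<'E'
from h import *
I=info('wrist'); s=manip.state(); R=Ro.from_rotvec(s['ee_rot']); print('cam in tool mm',R.inv().apply(-I[3].T@I[4]-s['tcp_pos'])*1000)
p,d=manip.read_camera('wrist'); cv2.imwrite('pics/w19.png',p); W=cloud('wrist',d)
for r in manip.masks_of('timer','wrist')[:3]:
    P=W[r['mask']&(d>0)]; print(r['score'],r['rect'],np.percentile(P[:,2],[2,50,98]))
    for lo,hi in [(.036,.043),(.05,.058),(.029,.035)]:
        T=P[(P[:,2]>lo)&(P[:,2]<hi)]
        if len(T)>10: print(lo,len(T),rect_of(T),cv2.minEnclosingCircle((T[:,:2]*1000).astype(np.float32)))
goal(.474,.0805,.008,11.3)
E
```

```text
clock: 29.63
tcp_pos: [0.4743, 0.0814, 0.1047]
ee_rot: [-0.316, 3.125, -0.0]
contact_force: [-0.1, 0.1, 0.3]
finger_gap: 0.0852
cam in tool mm [  77.74260715    0.34495514 -142.69403492]
0.78 [229.8, 169.7, 315.9, 266.8] [0.00614927 0.03927608 0.05473593]
0.036 2787 (array([474.4,  82.2]), array([53.7, 53.4]), -60.3) ((474.194091796875, 81.99166870117188), 28.338563919067383)
0.05 973 (array([474.,  82.]), array([39.7, 11.3]), -15.5) ((473.94244384765625, 81.94019317626953), 19.86855125427246)
0.029 837 (array([474.1,  82. ]), array([59.4, 59.2]), 9.1) ((474.29852294921875, 81.92109680175781), 30.19721031188965)
  turn [-1.000e-01  0.000e+00 -1.798e+02]
  turn [0.  0.1 0.2]
  shift mm [ 0.7 -0.8 97. ]
t 29.73 tcp [474.5  81.4 105. ] xaxis yaw -168.5 zax [ 0.001  0.    -1.   ] gap 85.6 F [ 0. -0.  1.] j [ 0.59 -0.27 -0.43  0.   -1.41 -1.96]
```

View pics/w19.png

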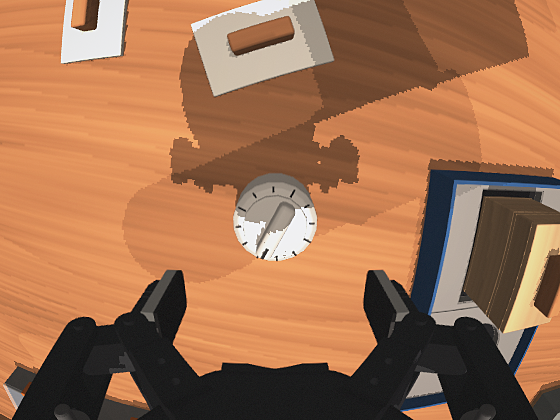

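```bash
python3 -m crank '[[[0,0,14],[0,0,0],0],[[0,0,30],[0,0,0],0],[[0,0,46],[0,0,0],0],[[0,0,62],[0,0,0],0],[[0,0,76],[0,0,0],0],[[0,0,87],[0,0,0],0],[[0,0,94],[0,0,0],0],[[0,0,97],[0,0,0],0]]' && python3 -m crank '[[[0,0,0],[0,0,0],0],[[0,0,0],[0,0,0],0.15],[[0,0,0],[0,0,0],0.3],[[0,0,0],[0,0,0],0.5],[[0,0,0],[0,0,0],0.7],[[0,0,0],[0,0,0],1],[[0,0,0],[0,0,0],1],[[0,0,0],[0,0,0],1]]' 30; python3 - <<'E'
from h import *
p,d=manip.read_camera('wrist'); cv2.imwrite('pics/w20.png',p); W=cloud('wrist',d)
stat()
E
```

```text
clock: 30.4
tcp_pos: [0.4739, 0.0806, 0.0065]
ee_rot: [0.315, -3.125, 0.0]
contact_force: [-1.1, 1.3, 1.0]
finger_gap: 0.0854
clock: 31.07
tcp_pos: [0.475, 0.0808, 0.0086]
ee_rot: [-0.314, 3.124, 0.001]
contact_force: [-2.0, -0.3, 7.1]
finger_gap: 0.0588
t 31.12 tcp [475.   80.8   8.6] xaxis yaw -168.5 zax [ 0.002  0.001 -1.   ] gap 58.7 F [-0.6 -0.4  5.7] j [ 0.59 -0.2  -0.55  0.   -1.22 -1.96]
```

View pics/w20.png

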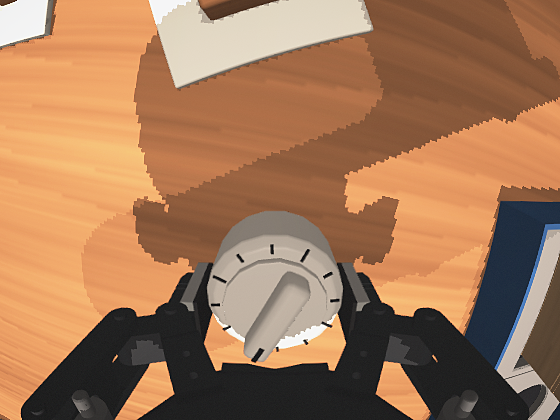

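```bash
python3 -m crank '[[[0,0,-3],[0,0,0],1],[[0,0,-10],[0,0,0],1],[[0,0,-24],[0,0,0],1],[[0,0,-46],[0,0,0],1],[[0,0,-70],[0,0,0],1],[[0,0,-94],[0,0,0],1],[[0,0,-114],[0,0,0],1],[[0,0,-124],[0,0,0],1]]' && python3 - <<'E'
from h import *
goal(.5806,.316,.13,11.3)
E
```

```text
clock: 31.78
tcp_pos: [0.475, 0.0807, 0.1345]
ee_rot: [-0.314, 3.122, 0.002]
contact_force: [0.7, 1.2, -0.5]
finger_gap: 0.0593
  turn [-3.000e-01  1.000e-01 -1.798e+02]
  turn [0.  0.2 0.2]
  shift mm [-150.3  209.6    5.2]
t 31.78 tcp [475.   80.7 134.5] xaxis yaw -168.5 zax [ 0.003  0.001 -1.   ] gap 59.3 F [ 0.7  1.2 -0.5] j [ 0.59 -0.28 -0.38  0.   -1.46 -1.96]
```

```bash
python3 -m crank '[[[-4,6,0],[0,0,0],1],[[-12,17,0],[0,0,0],1],[[-26,36,0],[0,0,0],1],[[-42,59,0],[0,0,0],1],[[-59,82,0],[0,0,0],1],[[-76,106,0],[0,0,0],1],[[-93,130,0],[0,0,0],1],[[-109,152,0],[0,0,0],1]]' >/dev/null; python3 -m crank '[[[-14,20,0],[0,0,0],1],[[-25,35,0],[0,0,0],1],[[-34,48,0],[0,0,0],1],[[-39,55,0],[0,0,0],1],[[-41,58,0],[0,0,0],1],[[-41,58,0],[0,0,0],1],[[-41,58,0],[0,0,0],1],[[-41,58,0],[0,0,0],1]]'; python3 - <<'E'
from h import *
p,d=manip.read_camera('wrist'); cv2.imwrite('pics/w21.png',p)
W=cloud('wrist',d)
for r in manip.masks_of('timer','wrist')[:3]:
    P=W[r['mask']&(d>0)]; zt=np.percentile(P[:,2],98); print(r['score'],r['rect'],zt)
    T=P[P[:,2]>zt-.005]; print(len(T),rect_of(T))
goal(.5806,.316,.05,11.3)
E
```

```text
clock: 33.12
tcp_pos: [0.5792, 0.3155, 0.1313]
ee_rot: [0.313, -3.126, -0.0]
contact_force: [-0.5, 0.2, -1.3]
finger_gap: 0.0588
0.72 [205.9, 209.0, 341.9, 362.8] 0.1772405120636983
2454 (array([578.6, 315.9]), array([39.9, 11.4]), -16.2)
  turn [  -0.     0.  -179.9]
  turn [0.  0.  0.1]
  shift mm [-1.3  0.2 81.7]
t 33.22 tcp [579.3 315.5 131.7] xaxis yaw -168.6 zax [ 0.     0.001 -1.   ] gap 58.8 F [-0.3  0.2 -1.2] j [ 0.8   0.21  0.09 -0.   -1.45 -2.17]
```

View pics/w21.png

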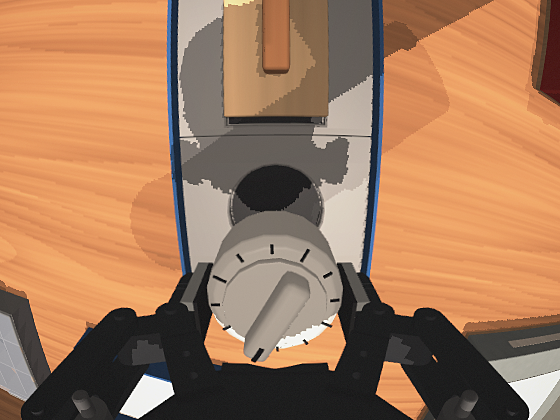

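```bash
python3 -m crank '[[[0,0,6],[0,0,0],1],[[-1,0,17],[0,0,0],1],[[-1.5,0,32],[0,0,0],1],[[-1.5,0,48],[0,0,0],1],[[-1.5,0,62],[0,0,0],1],[[-1.5,0,74],[0,0,0],1],[[-1.5,0,82],[0,0,0],1],[[-1.5,0,85],[0,0,0],1]]' && python3 -m crank '[[[0,0,0],[0,0,0],1],[[0,0,0],[0,0,0],1],[[0,0,0],[0,0,0],1]]'; python3 - <<'E'
from h import *
p,d=manip.read_camera('wrist'); cv2.imwrite('pics/w22.png',p)
goal(.5806,.316,.0236,11.3)
E
```

```text
clock: 33.88
tcp_pos: [0.5802, 0.3158, 0.0441]
ee_rot: [0.313, -3.124, 0.002]
contact_force: [0.4, 0.7, -1.8]
finger_gap: 0.0588
clock: 34.13
tcp_pos: [0.5814, 0.3168, 0.0475]
ee_rot: [-0.314, 3.124, 0.001]
contact_force: [0.3, 0.3, -0.7]
finger_gap: 0.0589
  turn [-1.000e-01  1.000e-01 -1.798e+02]
  turn [0.1 0.1 0.2]
  shift mm [ 0.9 -0.6 23.9]
t 34.18 tcp [581.4 316.8  47.5] xaxis yaw -168.5 zax [ 0.001  0.001 -1.   ] gap 59.0 F [ 0.6  0.1 -0.9] j [ 0.8   0.25 -0.02  0.   -1.3  -2.17]
```

View pics/w22.png

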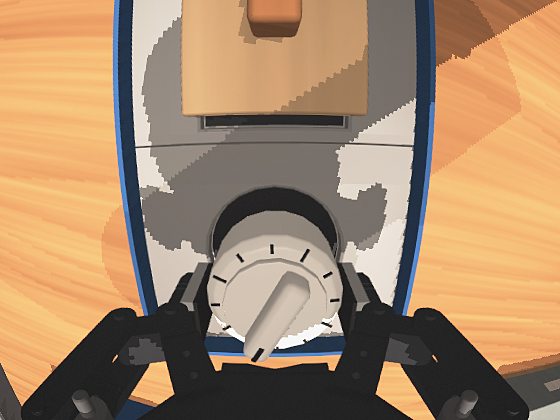

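```bash
python3 -m crank '[[[0,0,4],[0,0,0],1],[[0,0,8],[0,0,0],1],[[0,0,12],[0,0,0],1],[[0,0,16],[0,0,0],1],[[0,0,19],[0,0,0],1],[[0,0,20],[0,0,0],1],[[0,0,20],[0,0,0],1],[[0,0,20],[0,0,0],1]]'; python3 - <<'E'
from h import *
p,d=manip.read_camera('wrist'); cv2.imwrite('pics/w23.png',p)
goal(.5806,.316,.0236,11.3)
E
```

```text
clock: 34.85
tcp_pos: [0.5809, 0.3164, 0.0263]
ee_rot: [-0.314, 3.126, 0.0]
contact_force: [0.7, -0.8, -0.9]
finger_gap: 0.0588
  turn [  -0.     0.  -179.8]
  turn [0.  0.  0.2]
  shift mm [ 0.5 -0.4  3. ]
t 34.9 tcp [581.  316.5  26.6] xaxis yaw -168.5 zax [ 0.  0. -1.] gap 58.9 F [-0.5  0.8 -0.5] j [ 0.8   0.27 -0.04  0.   -1.26 -2.17]
```

View pics/w23.png

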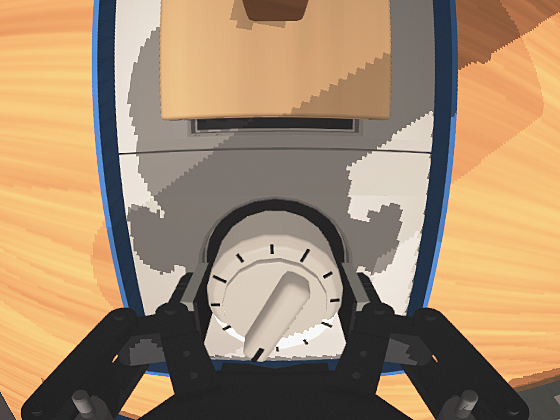

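```bash
python3 -m crank '[[[0,0,1],[0,0,0],1],[[0,0,1.5],[0,0,0],1],[[0,0,2],[0,0,0],1],[[0,0,2.5],[0,0,0],1],[[0,0,2.5],[0,0,0],1]]';python3 -m crank '[[[0,0,0.5],[0,0,0],1],[[0,0,1],[0,0,0],1],[[0,0,1],[0,0,0],1],[[0,0,1],[0,0,0],1]]'
```

```text
clock: 35.32
tcp_pos: [0.5808, 0.3164, 0.0238]
ee_rot: [0.314, -3.126, -0.0]
contact_force: [-0.6, -0.4, -0.8]
finger_gap: 0.0587
clock: 35.65
tcp_pos: [0.581, 0.3164, 0.0237]
ee_rot: [-0.314, 3.125, 0.0]
contact_force: [-3.0, -1.3, 4.7]
finger_gap: 0.0588
```

Contact at the expected height (23.7 ≈ 15 + 8.6). Releasing and retreating.

```bash
python3 -m crank '[[[0,0,-0.5],[0,0,0],0.5],[[0,0,-0.5],[0,0,0],0.2],[[0,0,-0.5],[0,0,0],0.1],[[0,0,-0.5],[0,0,0],0],[[0,0,-0.5],[0,0,0],0],[[0,0,-0.5],[0,0,0],0]]' && python3 -m crank '[[[0,0,-4],[0,0,0],0],[[0,0,-12],[0,0,0],0],[[0,0,-25],[0,0,0],0],[[0,0,-45],[0,0,0],0],[[0,0,-70],[0,0,0],0],[[0,0,-95],[0,0,0],0],[[0,0,-115],[0,0,0],0],[[0,0,-120],[0,0,0],0]]' && python3 -m crank '[[[0,-30,0],[0,0,0],0],[[0,-65,0],[0,0,0],0],[[0,-100,0],[0,0,0],0],[[0,-135,0],[0,0,0],0],[[0,-165,0],[0,0,0],0],[[0,-180,0],[0,0,0],0],[[0,-180,0],[0,0,0],0]]'; python3 - <<'E'
from h import *
for c in ['top','scene']:
  p,d=manip.read_camera(c);W=cloud(c,d); cv2.imwrite(f'pics/{c}24.png',p)
  for n in ['timer','tray_lid','divided_tray','deep_tray']:
   for r in manip.masks_of(n,c)[:4]:
    P=W[r['mask']&(d>0)]
    if len(P)<20: continue
    zt=np.percentile(P[:,2],97); T=P[P[:,2]>zt-.005]; print(c,n,r['score'],P[:,2].min().round(3),zt.round(4),len(T),*rect_of(T))
stat()
E
```

```text
clock: 36.15
tcp_pos: [0.5808, 0.3163, 0.023]
ee_rot: [0.314, -3.126, 0.0]
contact_force: [0.5, 0.2, 0.1]
finger_gap: 0.0853
clock: 36.82
tcp_pos: [0.5826, 0.3172, 0.1502]
ee_rot: [-0.314, 3.118, 0.006]
contact_force: [0.1, -0.4, 0.7]
finger_gap: 0.0853
clock: 37.4
tcp_pos: [0.6172, 0.1371, 0.1442]
ee_rot: [-0.309, 3.126, -0.0]
contact_force: [0.1, 0.9, 0.6]
finger_gap: 0.0856
top timer 0.56 0.016 0.0695 97 [579.1 315.3] [38.7 11.5] -16.8
top tray_lid 0.83 -0.003 0.0308 135 [347.   45.4] [42.7 13.7] -60.9
top tray_lid 0.73 0.021 0.1091 164 [459.7 290.9] [43.8 14.5] 10.9
top tray_lid 0.62 0.001 0.0308 142 [331.2 -98. ] [43.3 13.9] 8.7
top divided_tray 0.68 0.048 0.0828 26 [460.9 260.8] [82.   5.1] 8.6
top deep_tray 0.63 0.016 0.0599 18 [476.8 263.5] [52.2  1.8] 12.9
scene timer 0.61 0.015 0.0689 30 [590.  310.3] [17.5 10.7] -12.2
scene tray_lid 0.91 0.001 0.1082 77 [460.8 289.2] [42.7 13.5] 13.1
scene tray_lid 0.72 -0.003 0.03 123 [331.7 -98.2] [45.  14.5] 8.6
scene tray_lid 0.6 -0.003 0.0304 90 [347.9  44.9] [45.4 14.1] -59.4
scene deep_tray 0.72 0.008 0.027 125 [ 474.3 -286. ] [20.3 19.5] 24.6
scene deep_tray 0.69 0.017 0.0567 77 [467.7 260.9] [88.3  6.4] 11.0
t 37.9 tcp [616.5 140.6 143.2] xaxis yaw -168.5 zax [-0.  0. -1.] gap 85.2 F [-0.5  0.1  0. ] j [ 0.54  0.13  0.02 -0.   -1.46 -1.91]
```

View pics/top24.png

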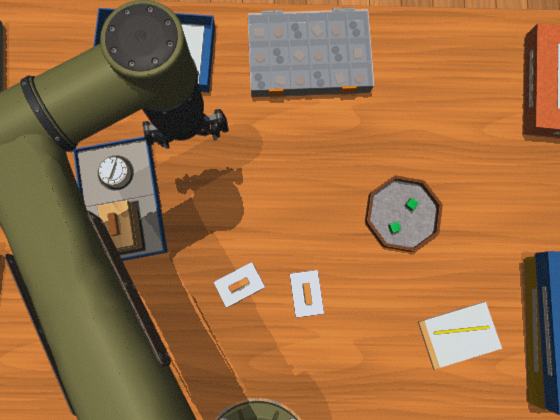

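View pics/scene24.png

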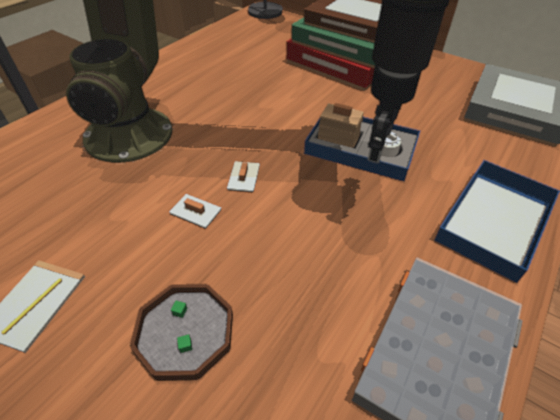

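```bash
python3 -c "
from h import *
print(manip.finish_job())"
```

```text
the job is handed in; nothing more can be done
None
```

The game is packed away and the job handed in at about 38 s. No verdict was reported, so the results below are from my own camera checks.

- **Stack:** the deep tray is in the oblong recess, the divided tray sits on it, and the wooden lid is on top. Each was lowered to light contact before I let go.
    - Rim and lid heights measured within about 2 mm of what they should be: deep tray 58–59 mm for 59, divided tray 79–81 for 81, lid plate 86–87 for 87, handle top 107–109 for 108.
    - Centres agreed to within about 2 mm and long sides to within about 2°.
- **Timer:** it stands upright in the round recess. Its top is at 69 mm, as expected, and it is about 2 mm off centre.
- **Dice and look-alikes:** the dice show at the same pixels in the first and last top pictures, and the white lids were not touched.
- **Checks that disagreed or were limited:**
    - The cameras differed from each other by about 1–2 mm in position.
    - The arm partly hid the stack in the last pictures, so only visible pieces of the two trays could be measured there.
    - In the last scene picture the network reported one low "deep tray" on a die, and its timer reading covered only the visible part. I set both aside.

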